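Lock the sieve shaker's clamp bar with its R-clip

ROBOT

A 7-joint arm with a two-finger parallel gripper is mounted at the origin on a cart in front of the work surface, level with it; the furniture and walls round the work are solid. World frame = base frame: x ahead of the robot, y to its left, z up, the work surface at z = 0. Lengths are in m, angles in rad, forces in N, time in s.
With the tool pointing down it reaches from about 0.425 to 1.025 m from the base axis. Payload 3.6 kg.
Tool frame: the origin (TCP) lies at the very end of the fingers, on their centre line; the grasp point (between the pads) lies behind it (robot.hold_point_z is the z of the grasp point in the tool frame, in m); z points along the fingers, y is the line along which they close (so a half turn about z gives the same grasp; the last joint's range is limited). The gripper opens to 85 mm and grips with 20 to 120 N. Pads are 22 mm wide; open, the fingers measure 114 mm over their backs; the gripper's body (76 mm by 85 mm) begins 54 mm behind the grasp point. The pads swing forward as they close: fully open they stand 13 mm farther back than shut.
Start: joints at [-1.327, 0.591, 0.048, 1.609, -0.033, 0.943, -0.034], TCP at [0.24, 0.684, 0.2] pointing down, gripper open.
Joint ranges: [-2.69, 2.69], [-0.47, 2.24], [-1.27, 1.36], [0.19, 2.51], [-1.53, 4.68], [0.08, 2.07], [-3.09, 3.09]. Speed limits (rad/s): [2.57, 2.57, 3.14, 3.14, 3.14, 3.14, 3.14].

INTERFACE

Orientations are given as a 3x3 rotation matrix whose columns are the frame's x, y, z axes.
In Python, from workcell import robot gives the robot as it stands.
- The arm moves only by the tool move_arm, never from a script. Its argument "motion" is one flat list of numbers, 7 for each row, row after row: the opening, from 0 (shut) to 1 (fully open), then the shift along the tool's x, y, z in units of 30 mm (1.0 is 30 mm), then the turn, a rotation vector about the tool's x, y, z in rad. In form: [hand, x, y, z, wx, wy, wz, hand, x, y, z, wx, wy, wz, ...]. A call has 1 to 10 rows; each row shifts and turns the commanded pose from where the row before left it, along the tool's axes as they then stand; what a row does not reach is not made up. A row lasts 1/8 s, in which the tool goes at most 62.5 mm and 10.7 degrees, less where a joint would pass 70% of its speed; a pose out of reach is approached as far as the arm can. A call is refused whole if a number of a shift passes 1 or a number of a turn 0.188, either way. A call with a gripper value outside its range is refused whole. The fingers move at their own pace and stop on an object; the grip force is fixed at half the most. Time passes only in rows, so rows that do not move let the fingers close. It gives the time, the measured TCP pose, the force, the opening and the grip force at its end, in the units of the state.
- robot.observe(): the state, without advancing time (a new reading comes with each control period).
- robot.snapshot(name): name is "scene" or "top" or "wrist"; returns a dict with "img" (480x640x3 uint8, red, green, blue), "fx", "fy", "cx", "cy" (pixels), "k1" (the pictures are not rectified: a ray, as slopes to the right and down, at radius r is drawn at 1 + k1 r^2 times it, then the intrinsics apply), "eye" and "orientation" of the camera in the world; the wrist camera has in their place "tool_from_camera" (4x4, takes a point from camera to tool coordinates, whose origin is the TCP and whose axes are the flange's). Camera axes: x right, y up, looking along -z (the intrinsics and any distortion apply to the point x, -y, -z); pixel columns grow to the right and rows downward; lengths in m; the calibration is good to about 2 mm. A picture is of the moment at which its call begins: read the wrist's pose just before it. There is no depth.
- robot.job_done(): hands the job in; it is judged then, once.
The state is a dict: "t": time; "joint_pos": joint angles; "joint_velocities": joint speeds; "effort": joint torques, N m; "tool_pos": TCP position; "tool_rot": TCP orientation; "contact_force": force on the tool from outside, world axes, zero at the start; "ft_torque": the same for the moment, N m; "finger_gap": finger opening in m; "finger_force": force on a finger pad.
Only numpy, scipy, OpenCV 4.12 (cv2) and the standard library are available. Lean on these libraries where they do the work, as an engineer would, in place of code of your own. Each camera call takes 0.05 s, during which the arm holds its last target. There are 200 camera calls.

TASK

Get the small sieve shaker ready to run: lower its raised clamp bar all the way down onto the sieve stack so that the forked end drops round the clamp post. Then lock the bar with the R-clip: push the clip's straight leg through the cross-hole of the post, above the bar, until the bent leg has ridden over the post and closed round it, and let go. The post swivels, so feel for the hole and never force the clip; leave the mortar, the timer and the crucible where they are.

Things in the scene. Friction and masses are not known exactly. Their poses are not given: they have to be found in the camera images.
- shaker: Sieve shaker, fixed: white housing 160 x 240 x 55 mm carrying a round 105 mm sieve stack (lid 147 mm high). Origin: centre of the underside; x from the front panel (dial, switch) to the back, y to its left, z up. The clamp post stands 85 mm right of the stack (y = -85 mm), the bar's hinge post 85 mm left. Clamp post: round, 20 mm thick, steel, swivels in its socket (friction 0.04 N m).
- post_hole (a point): On the clamp post's axis at the height of its cross-hole, 170 mm above the worktop; axes as the shaker's, not turning with it. Post top 17 mm higher. Hole: level, right through the middle, 7 mm wide and high. The post is left swivelled -0.45 to +1.2 rad about z, unmeasured (0: hole along shaker x; positive: near mouth turned to the front right). A blocked tip stops 10 mm before the axis.
- clamp_bar (a joint): Clamp bar about its level hinge (rad): 0 fully down on the lid, positive raised; stays where left (friction 0.38 N m). Steel, 26 mm wide, 8 mm thick, from the left hinge over the stack to a fork 42 mm wide whose open slot (24 mm) drops round the clamp post. Lowered, its top is 163 mm above the worktop, 7 mm below the middle of the hole.
- bar_hinge (a point): Middle of the bar's hinge, at shaker (0, 85, 159) mm. The hinge axis is the shaker's x axis; the lowered bar points along the shaker's -y.
- bar_knob (a point): Centre of the black 30 mm ball knob on the clamp bar, above the middle of the stack when lowered: 85 mm along the bar from the hinge and 38 mm above the hinge line (measured square to the bar). It moves with the bar.
- r_clip: R-clip of 5 mm steel wire, 112 mm long, 50 g, flat on the worktop; z up. Origin: underside, on the straight leg's line. Straight leg along +x, axis 2.5 mm up, chamfered tip at x = 83 mm. Oblong double coil, 39 x 25 x 10 mm, middle at x -7, y 10 mm: grip it there across y by its 14 mm flat flanks. The bent leg (+y side) goes in to a neck, bows out round the post's place, flares to x 73, y 19 mm.
- clip_tip (a point): End of the clip's straight leg (x = 83 mm on the clip).
- clip_seat (a point): Point on the axis of the clip's straight leg, 48 mm from the clip's origin, in the middle of the bow of the bent leg: it lies on the post's axis when the clip is home.
- clip_leg (a joint): Spring of the bent leg (rad): 0 relaxed, positive bent away from the straight leg, stiffness 5 N m/rad. Rises to about 0.1 while the bent leg rides over the post (roughly 5 to 12 N of push) and falls below 0.03 when it has closed round it.
- mortar: Small porcelain mortar, 66 mm wide, 44 mm high, loose on the worktop left of the shaker; to be left alone. Origin: centre of its underside.
- timer: Bench timer, 62 x 62 x 18 mm, loose on the worktop left of the shaker; to be left alone. Origin: centre of its underside.
- crucible: Porcelain crucible, 46 mm wide, 36 mm high, loose on the worktop right of the shaker; to be left alone. Origin: centre of its underside.

How it is judged:
On the way:
1. the clamp bar is fully down on the sieve stack (value of joint clamp_bar below 0.03 rad), for 0.2 s.
At the end, for the whole second after the job is handed in: The clamp bar is fully down (within 0.03 rad); the clip's straight leg is through the cross-hole, the middle of the bow within 5 mm of the post's axis at hole height; the bent leg has closed round the post (clip_leg under 0.04 rad); the clip is roughly level (within 0.5 rad), released, at rest (value of joint clamp_bar below 0.03 rad and distance between clip_seat and post_hole below 0.005 m and value of joint clip_leg below 0.04 rad and angle between r_clip's own z axis and vertical below 0.5 rad and linear speed of r_clip below 0.02 m/s); the robot touches nothing.
It fails at once if the clip is forced: more than 25 N between the clip and the shaker with its post and bar (contact force between r_clip and shaker above 25 N).
It fails at once if the mortar, the timer or the crucible is disturbed (moved more than 20 mm) (distance of any of mortar, timer, crucible from where it was at the start of the episode above 0.02 m).
It also fails if it takes over 72 s, if anything falls off the work surface, if the arm or the gripper's body presses on something with over 40 N, if the wrist force passes 120 N, or if a joint passes its speed limit or range.

## Working session

There is one attempt and no reset: what is moved stays moved. The work goes in short steps, Python scripts to look and compute and a tool call to move; the robot and the scene stay as the last step left them, time stands still between calls to the robot, and variables do not carry over. Pictures are saved under pics/ and viewed, at most 10 in all, crops included, and the job is handed in when it is done.

Besides the shell and the picture viewer there is one more tool, called after ">>>" as name(argument=value, ...), one argument or row to a line, values as JSON. move_arm: Moves the arm, as the interface text tells. Its arguments: {"type":"object","properties":{"motion":{"type":"array"}},"required":["motion"]}

```bash
ls; mkdir -p pics
cat > h.py <<'E'
import numpy as np, cv2
from workcell import robot
def snap(n,f):
    o=robot.observe(); s=robot.snapshot(n)
    cv2.imwrite('pics/'+f,s['img'][:,:,::-1])
    if n=='wrist':
        T=np.eye(4);T[:3,:3]=o['tool_rot'];T[:3,3]=o['tool_pos'];M=T@np.array(s['tool_from_camera'])
        s['eye']=M[:3,3];s['orientation']=M[:3,:3]
    np.savez('pics/'+f+'.npz',**{k:s[k] for k in['fx','fy','cx','cy','k1','eye','orientation']})
    return s
def load(f): return dict(np.load('pics/'+f+'.npz'))
def ray(c,u,v):
    a=np.array([(u-c['cx'])/c['fx'],(v-c['cy'])/c['fy']]);b=a.copy()
    for _ in range(20): b=a/(1+c['k1']*(b@b))
    return np.array(c['orientation'])@np.array([b[0],-b[1],-1])
def at(c,u,v,z):
    d=ray(c,u,v);e=np.array(c['eye']);return e+d*(z-e[2])/d[2]
def proj(c,p):
    q=np.array(c['orientation']).T@(np.array(p)-c['eye']);s=np.array([q[0],-q[1]])/-q[2];s=s*(1+c['k1']*(s@s))
    return np.array([c['cx']+c['fx']*s[0],c['cy']+c['fy']*s[1]])
E
python3 -c "
from h import *
for n in['scene','top']:
    s=snap(n,n+'0.png');print(n,s['eye'],s['orientation'],s['fx'],s['k1'])
o=robot.observe();print(o['t'],o['tool_pos'],o['tool_rot'],robot.hold_point_z)"
```

```text
pics
scene [-0.10088983 -1.00033309  0.69536665] [[ 0.85985875  0.23523413 -0.45310907]
 [-0.51027464  0.36781383 -0.77738844]
 [-0.01620851  0.89965432  0.43630195]] 573.5155385421095 -0.01873258661648565
top [0.26542821 0.03355009 1.22037558] [[-0.02831896  0.98313413 -0.18068013]
 [-0.999572   -0.02917871 -0.00210176]
 [-0.00733833  0.18054328  0.98353966]] 436.1339455331196 0.0305067420742158
0.1 [0.23997507 0.68326806 0.19903309] [[-9.43511692e-01  3.31338689e-01 -6.00037124e-04]
 [ 3.31339221e-01  9.43509644e-01 -1.96751614e-03]
 [-8.57734050e-05 -2.05519031e-03 -9.99997884e-01]] -0.0187
```

View pics/scene0.png

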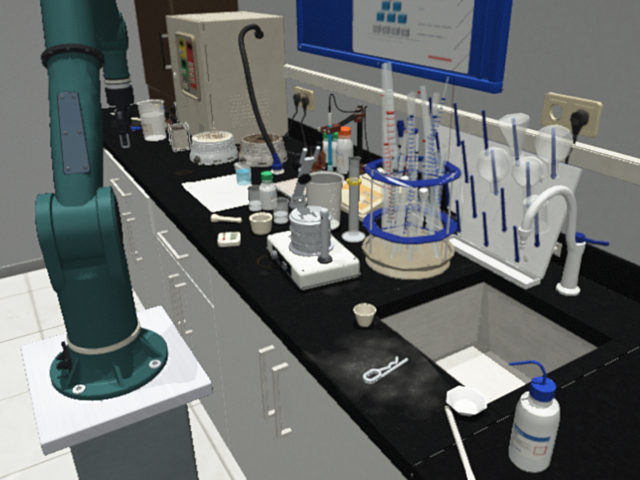

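View pics/top0.png

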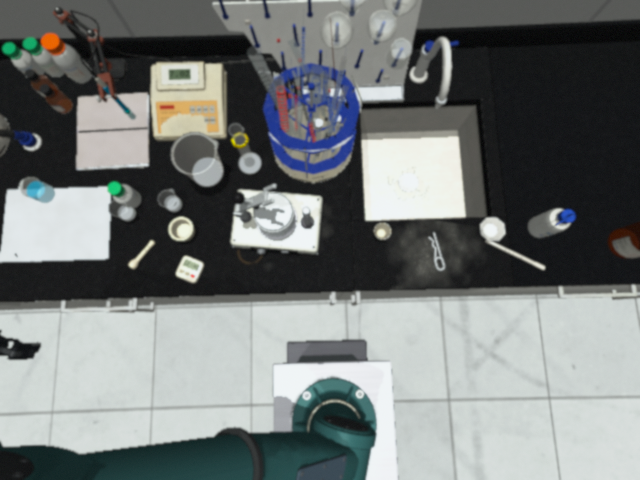

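The scene shows the shaker near (312,250) with its bar raised, and the clip near (384,370). In the top view the shaker is at (277,221), the clip at (437,252) and the crucible at (382,231). I'll enlarge these.

```bash
python3 -c "
import cv2,numpy as np
t=cv2.imread('pics/top0.png');s=cv2.imread('pics/scene0.png')
r=lambda i,x,y,w,h:cv2.resize(i[y:y+h,x:x+w],(400,300),interpolation=cv2.INTER_CUBIC)
cv2.imwrite('pics/c1.png',np.vstack([np.hstack([r(t,227,180,100,75),r(t,400,222,80,60)]),np.hstack([r(s,260,170,120,90),r(s,350,345,80,60)])]))"
```

```text
(no output)
```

View pics/c1.png

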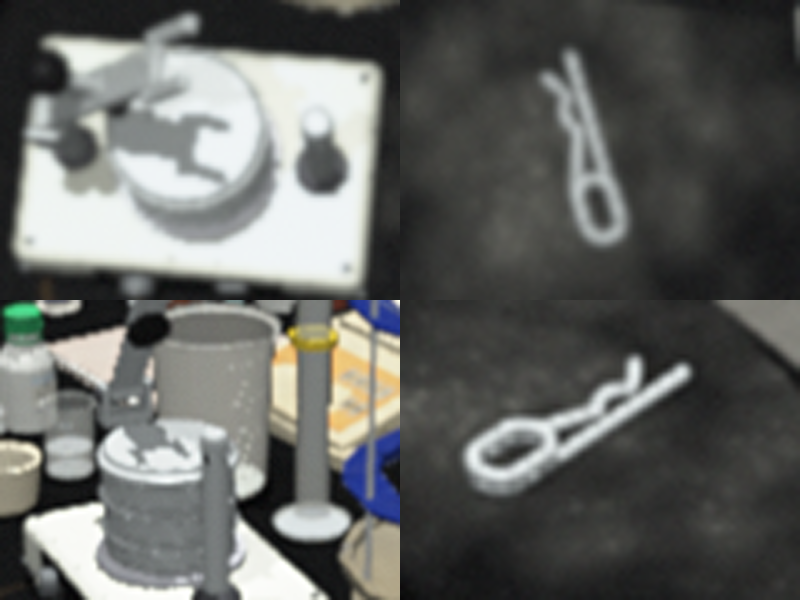

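```bash
python3 -c "
from h import *
np.set_printoptions(precision=4,suppress=True)
c=load('top0.png');s=load('scene0.png')
C=[at(c,u,v,.055) for u,v in[(238.2,189.5),(322.5,195.5),(318.2,252.5),(230,247.5)]]
print(C,np.mean(C,0))
P=at(c,306.2,210.5,.187);print('post',P, 'scene', at(s,260+215*.3,170+(435-300)*.3,.187))
T=at(c,434,232.2,.0025);K=at(c,439.6,263.6,.005);print('tip',T,'coil',K,K-T,np.linalg.norm(K-T))
T=at(s,350+(688-400)*.2,345+(372-300)*.2,.0025);K=at(s,350+(510-400)*.2,345+(455-300)*.2,.005);print('tip',T,'coil',K,K-T,np.linalg.norm(K-T))
for a,b in[(0,1),(3,2),(3,0),(2,1)]: d=C[b]-C[a];print(np.linalg.norm(d),np.degrees(np.arctan2(d[1],d[0])))
print('bar knob px',at(c,227+75/4,180+148/4,.2),at(c,227+48/4,180+70/4,.2))
print('crucible',at(c,382,231,.036))
"
```

```text
[array([0.6245, 0.2432, 0.055 ]), array([0.6003, 0.01  , 0.055 ]), array([0.4413, 0.0267, 0.055 ]), array([0.4621, 0.265 , 0.055 ])] [0.532  0.1362 0.055 ]
post [0.5257 0.0536 0.187 ] scene [0.5248 0.0468 0.187 ]
tip [ 0.4978 -0.3034  0.0025] coil [ 0.4077 -0.3113  0.005 ] [-0.0901 -0.0079  0.0025] 0.09049404115383752
tip [ 0.4988 -0.3046  0.0025] coil [ 0.4091 -0.3115  0.005 ] [-0.0897 -0.0069  0.0025] 0.08996032324271977
0.23446379404189055 -95.92915247270652
0.23919457789076767 -94.97614012477935
0.16386894533764043 -7.622280487784166
0.15981907828634193 -5.980789279303301
bar knob px [0.5107 0.1989 0.2   ] [0.5596 0.2152 0.2   ]
crucible [ 0.4991 -0.1515  0.036 ]
```

```bash
cat >> h.py <<'E'
SH=np.array([.532,.136,0]);YAW=-.105
def Rz(a): return np.array([[np.cos(a),-np.sin(a),0],[np.sin(a),np.cos(a),0],[0,0,1]])
def W(p): return SH+Rz(YAW)@np.array(p)
def barp(l,h,th,x=0): return W([x,.085-l*np.cos(th)+h*np.sin(th),.159+l*np.sin(th)+h*np.cos(th)])
E
python3 -c "
from h import *
np.set_printoptions(precision=3,suppress=True)
c=load('top0.png');s=load('scene0.png')
print('hinge',barp(0,0,0),(proj(c,barp(0,0,0))-[227,180])*4,(proj(s,barp(0,0,0))-[260,170])/.3)
for th in np.arange(.6,1.6,.1):
    k=barp(.085,.038,th);f=barp(.19,0,th)
    print(round(th,2),'knob',k,(proj(c,k)-[227,180])*4,(proj(s,k)-[260,170])/.3,'fork',(proj(c,f)-[227,180])*4,(proj(s,f)-[260,170])/.3)
"
python3 -c "
import cv2
s=cv2.imread('pics/scene0.png')
cv2.imwrite('pics/c2.png',cv2.resize(s[160:280,260:380],(600,600),interpolation=cv2.INTER_CUBIC))"
```

```text
hinge [0.541 0.221 0.159] [ 51.01  117.053] [116.752  91.29 ]
0.6 knob [0.536 0.172 0.238] [110.36   89.468] [138.45   11.652] fork [293.831  90.408] [199.594  18.772]
0.7 knob [0.537 0.18  0.243] [95.222 86.413] [133.915   2.636] fork [272.188  81.787] [192.184  -7.292]
0.8 knob [0.538 0.189 0.246] [79.485 83.665] [129.233  -5.389] fork [247.385  73.314] [183.968 -32.091]
0.9 knob [0.538 0.198 0.249] [63.342 81.264] [124.461 -12.342] fork [219.64   65.116] [175.066 -55.297]
1.0 knob [0.539 0.207 0.251] [46.993 79.241] [119.651 -18.159] fork [189.245  57.322] [165.61  -76.615]
1.1 knob [0.54  0.216 0.252] [30.645 77.624] [114.859 -22.793] fork [156.568  50.064] [155.737 -95.794]
1.2 knob [0.541 0.225 0.252] [14.505 76.436] [110.135 -26.21 ] fork [122.043  43.469] [ 145.586 -112.625]
1.3 knob [0.542 0.234 0.251] [-1.222 75.691] [105.53  -28.393] fork [86.166 37.656] [ 135.296 -126.947]
1.4 knob [0.543 0.243 0.249] [-16.337  75.397] [101.091 -29.339] fork [49.48  32.731] [ 125.    -138.648]
1.5 knob [0.544 0.252 0.246] [-30.652  75.555] [ 96.86 -29.06] fork [12.563 28.784] [ 114.824 -147.66 ]
```

View pics/c2.png

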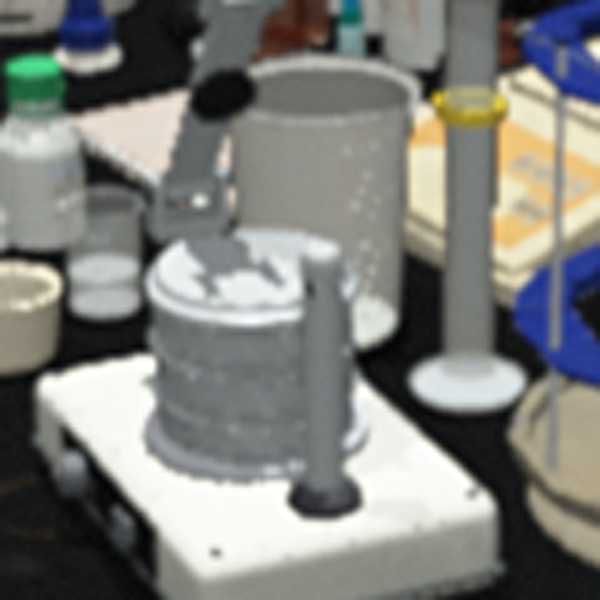

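```bash
python3 -c "
from h import *
np.set_printoptions(precision=3,suppress=True)
c=load('top0.png');s=load('scene0.png')
for uv in[(239,197.5),(245.7,217)]:
    a=ray(c,*uv);b=ray(s,305,179)
    A=np.array([a,-b]).T;t=np.linalg.lstsq(A,s['eye']-c['eye'],rcond=None)[0]
    p=c['eye']+a*t[0];q=s['eye']+b*t[1];print(p,q,np.linalg.norm(p-q))
"
python3 -c "
import cv2
s=cv2.imread('pics/top0.png')
cv2.imwrite('pics/c3.png',cv2.resize(s[175:265,220:330],(770,600),interpolation=cv2.INTER_CUBIC))"
```

```text
[0.558 0.214 0.205] [0.566 0.21  0.207] 0.009023872031018574
[0.507 0.197 0.214] [0.548 0.177 0.22 ] 0.04538683472420508
```

View pics/c3.png

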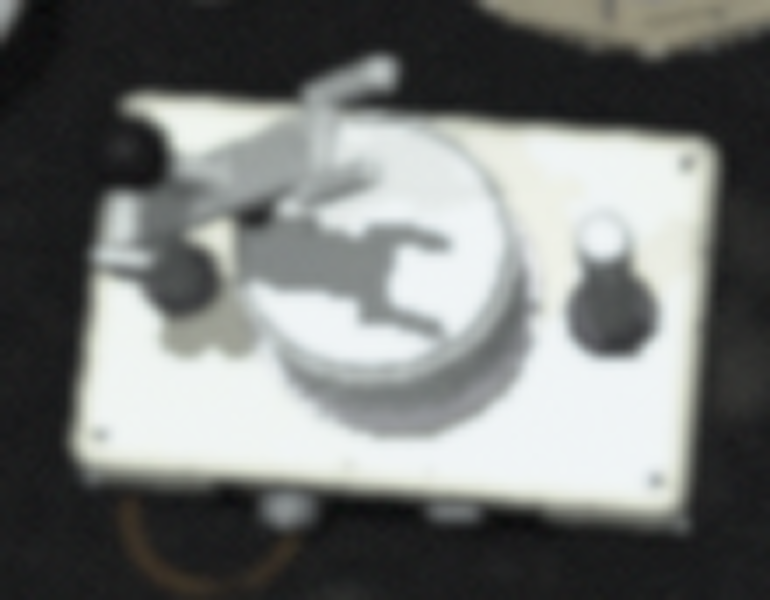

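The knob is at (132,150) in the crop. The fork tips are at (380,72) and (360,175), the clamp post top is at (604,238), and the disc at (180,275) is the hinge post's foot. Projecting the model for different angles puts the bar at about 1.0 rad. I'll push it down with closed fingers near l = 0.13 m, beyond the knob.

```bash
cat >> h.py <<'E'
np.set_printoptions(precision=3,suppress=True)
def plan(p,yaw=None,q=True):
    """yaw: world angle of tool y. prints turn about tool z, then shift (units of 30mm) in the turned frame"""
    o=robot.observe();R=np.array(o['tool_rot']);a=np.arctan2(R[1,1],R[0,1])
    if yaw is None: yaw=a
    d=(yaw-a+np.pi)%(2*np.pi)-np.pi
    # half turn equivalence
    if q and abs(d)>np.pi/2: d-=np.sign(d)*np.pi
    y=a+d;Rt=np.array([[np.sin(y),np.cos(y),0],[-np.cos(y),np.sin(y),0],[0,0,-1]])
    s=Rt.T@(np.array(p)-o['tool_pos'])/.03
    print('t',o['t'],'pos',o['tool_pos'],'yaw',a,'z',R[:,2],'turn wz',-d,'n',abs(d)/.18,'shift',s,'F',o['contact_force'],'gap',o['finger_gap'])
E
python3 -c "
from h import *
for l,th in[(.125,1.0),(.128,.8),(.128,.5),(.128,.25),(.128,0)]: print(th,barp(l,.004,th))
plan(barp(.125,.004,1.0)+[0,.02,.08],YAW)"
```

```text
1.0 [0.534 0.157 0.266]
0.8 [0.532 0.135 0.254]
0.5 [0.529 0.111 0.224]
0.25 [0.528 0.098 0.195]
0 [0.527 0.093 0.163]
t 0.1 pos [0.24  0.683 0.199] yaw 1.2330735262081403 z [-0.001 -0.002 -1.   ] turn wz 1.3380735262081402 n 7.433741812267446 shift [15.764 11.523 -4.91 ] F [0.525 0.01  0.161] gap 0.08528768041227101
```

>>> move_arm(
  motion=[0, 0, 0, -0.7, 0, 0, 0.167, 0, 0, 0, -0.7, 0, 0, 0.167, 0, 0, 0, -0.7, 0, 0, 0.167, 0, 0, 0, -0.7, 0, 0, 0.167, 0, 0, 0, -0.7, 0, 0, 0.167, 0, 0, 0, -0.7, 0, 0, 0.167, 0, 0, 0, -0.7, 0, 0, 0.167, 0, 0, 0, 0, 0, 0, 0.167],
)

```text
t: 1.1
tool_pos: [0.2407, 0.6848, 0.349]
tool_rot: [[0.108, 0.994, 0.001], [0.994, -0.108, 0.003], [0.003, 0.001, -1.0]]
contact_force: [0.4, 0.1, 0.4]
finger_gap: 0.0002
finger_force: 0.0
```

>>> move_arm(
  motion=[0, 0.98, 0.72, 0, 0, 0, 0, 0, 0.98, 0.72, 0, 0, 0, 0, 0, 0.98, 0.72, 0, 0, 0, 0, 0, 0.98, 0.72, 0, 0, 0, 0, 0, 0.98, 0.72, 0, 0, 0, 0, 0, 0.98, 0.72, 0, 0, 0, 0, 0, 0.98, 0.72, 0, 0, 0, 0, 0, 0.98, 0.72, 0, 0, 0, 0],
)

```text
t: 2.1
tool_pos: [0.4362, 0.9008, 0.3469]
tool_rot: [[0.102, 0.995, -0.001], [0.995, -0.102, -0.0], [-0.0, -0.001, -1.0]]
contact_force: [0.4, 2.0, 1.4]
finger_gap: -0.0
finger_force: 0.0
```

```bash
python3 -c "
from h import *
plan(barp(.125,.004,1.0)+[0,.02,.08],YAW)
snap('wrist','w1.png')"
```

```text
t 2.1 pos [0.436 0.901 0.347] yaw -0.10254078150054945 z [-0.001 -0.    -1.   ] turn wz 0.0024592184994505217 n 0.013662324996947344 shift [23.662  5.778  0.017] F [0.402 2.026 1.433] gap -3.47975998344956e-05
```

View pics/w1.png

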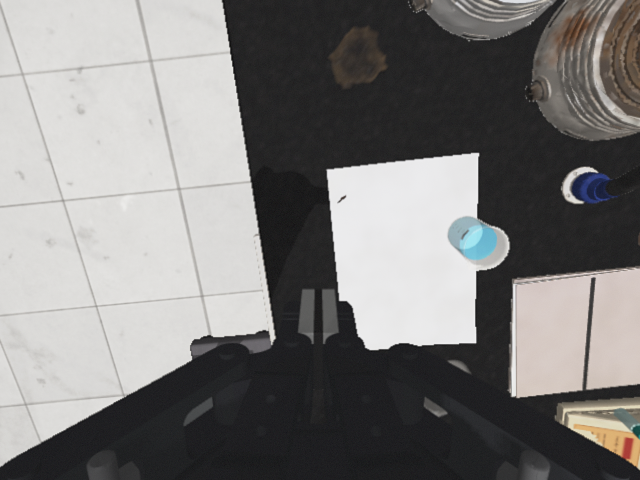

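The wrist picture shows only the bench's left end: my x sign was wrong, so the arm went away from the shaker, with nothing touched. I'll fix the sign and go back.

```bash
sed -i 's/\[np.sin(y),np.cos(y),0\],\[-np.cos(y),np.sin(y),0\]/[-np.sin(y),np.cos(y),0],[np.cos(y),np.sin(y),0]/' h.py; python3 -c "
from h import *
plan(barp(.125,.004,1.0)+[0,.02,.08],YAW)"
```

```text
t 2.15 pos [0.441 0.903 0.339] yaw -0.10336482368434118 z [ 0.002 -0.002 -1.   ] turn wz 0.0016351763156587928 n 0.009084312864771071 shift [-23.761   5.637  -0.249] F [ 0.999  1.802 -6.968] gap -0.00026169998604866487
```

>>> move_arm(
  motion=[0, -0.99, 0.24, 0, 0, 0, 0, 0, -0.99, 0.24, 0, 0, 0, 0, 0, -0.99, 0.24, 0, 0, 0, 0, 0, -0.99, 0.24, 0, 0, 0, 0, 0, -0.99, 0.24, 0, 0, 0, 0, 0, -0.99, 0.24, 0, 0, 0, 0, 0, -0.99, 0.24, 0, 0, 0, 0, 0, -0.99, 0.24, 0, 0, 0, 0, 0, -0.99, 0.24, 0, 0, 0, 0, 0, -0.99, 0.24, 0, 0, 0, 0],
)

```text
t: 3.4
tool_pos: [0.4769, 0.5959, 0.3463]
tool_rot: [[0.103, 0.995, -0.001], [0.995, -0.103, -0.001], [-0.001, -0.001, -1.0]]
contact_force: [0.7, 0.4, 0.2]
finger_gap: -0.0
finger_force: 0.0
```

>>> move_arm(
  motion=[0, -0.99, 0.24, 0, 0, 0, 0, 0, -0.99, 0.24, 0, 0, 0, 0, 0, -0.99, 0.24, 0, 0, 0, 0, 0, -0.99, 0.24, 0, 0, 0, 0, 0, -0.99, 0.24, 0, 0, 0, 0, 0, -0.99, 0.24, 0, 0, 0, 0, 0, -0.99, 0.24, 0, 0, 0, 0, 0, -0.99, 0.24, 0, 0, 0, 0, 0, -0.99, 0.24, 0, 0, 0, 0, 0, 0, 0, 0, 0, 0, 0],
)

```text
t: 4.65
tool_pos: [0.5152, 0.3207, 0.3473]
tool_rot: [[0.108, 0.994, 0.0], [0.994, -0.108, -0.001], [-0.001, 0.0, -1.0]]
contact_force: [0.7, -0.1, -0.7]
finger_gap: 0.0001
finger_force: 0.0
```

```bash
python3 -c "
from h import *
plan(barp(.125,.004,1.0)+[0,.02,.08],YAW)
snap('wrist','w2.png')
s=load('w2.png')
for th in (.9,1.,1.1): print(th,proj(s,barp(.085,.038,th)),proj(s,barp(.19,.0,th)))
print(proj(s,W([0,-.085,.187])),proj(s,barp(.125,.004,1.0)))"
```

```text
t 4.65 pos [0.515 0.321 0.347] yaw -0.1084765816339728 z [ 0.    -0.001 -1.   ] turn wz -0.0034765816339730193 n 0.019314342410961218 shift [-4.706  1.133  0.032] F [ 0.737 -0.135 -0.74 ] gap 5.9590032757503765e-05
0.9 [360.704 361.441] [365.448 512.687]
1.0 [361.278 353.562] [368.013 512.26 ]
1.1 [361.749 344.687] [370.614 508.375]
[350.66  438.818] [361.479 415.536]
```

View pics/w2.png

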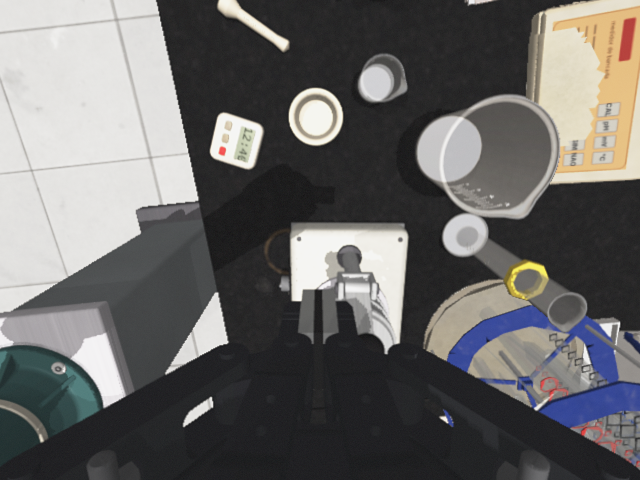

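The wrist view shows the shaker's left edge with corners at (290,224) and (407,224), and the hinge near (357,285). I'll compare these with the model.

```bash
python3 -c "
from h import *
s=load('w2.png')
print(proj(s,barp(0,0,0)),[proj(s,W([x,.12,.055])) for x in(-.08,.08)],proj(s,W([0,.085,.055])))
print(at(s,290,224,.055),at(s,407,224,.055),W([-.08,.12,.055]),W([.08,.12,.055]))
"
```

```text
[352.065 291.681] [array([285.284, 233.629]), array([406.331, 233.346])] [345.242 258.355]
[0.473 0.276 0.055] [0.625 0.26  0.055] [0.465 0.264 0.055] [0.624 0.247 0.055]
```

```bash
python3 -c "
from h import *
for i in range(2):
    s=snap('wrist','w3.png');g=s['img'].min(2)
    o=robot.observe();print(o['tool_pos'],o['joint_velocities'])
    u=[305,395];v=[next(r for r in range(180,300) if g[r,c]>150) for c in u]
    r=240;L=next(c for c in range(270,340) if g[r,c]>150);Rr=next(c for c in range(440,380,-1) if g[r,c]>150)
    print(v,L,Rr,[at(s,a,b,.055) for a,b in zip(u,v)],at(s,L,r,.055),at(s,Rr,r,.055))
"
```

```text
[0.514 0.325 0.347] [-0.016  0.012 -0.026 -0.014 -0.001  0.001 -0.   ]
[231, 232] 292 407 [array([0.491, 0.268, 0.055]), array([0.609, 0.254, 0.055])] [0.472 0.257 0.055] [0.624 0.241 0.055]
[0.514 0.326 0.347] [-0.009  0.01  -0.011 -0.008  0.002  0.003  0.001]
[233, 234] 292 408 [array([0.49 , 0.267, 0.055]), array([0.608, 0.253, 0.055])] [0.472 0.259 0.055] [0.625 0.243 0.055]
```

```bash
sed -i 's/SH=np.array.*/SH=np.array([.534,.138,0]);YAW=-.110/' h.py; sed -i 's/;YAW=-.105//' h.py; python3 -c "
from h import *
plan(barp(.125,.004,1.0)+[0,.018,.06],YAW)
P=[barp(l,.004,th) for l,th in[(.125,1.0),(.128,.8),(.128,.5),(.128,.25),(.128,0)]]
print(P,W([0,-.085,0]))"
```

```text
t 4.8 pos [0.514 0.326 0.347] yaw -0.10157267829503025 z [-0.     0.001 -1.   ] turn wz 0.008427321704969959 n 0.046818453916499775 shift [-4.864  1.288  0.686] F [ 0.447  0.587 -0.261] gap -0.0001582349663846432
[array([0.536, 0.159, 0.266]), array([0.534, 0.137, 0.254]), array([0.531, 0.113, 0.224]), array([0.53 , 0.1  , 0.195]), array([0.529, 0.095, 0.163])] [0.525 0.054 0.   ]
```

>>> move_arm(
  motion=[0, -0.81, 0.215, 0.11, 0, 0, 0, 0, -0.81, 0.215, 0.11, 0, 0, 0, 0, -0.81, 0.215, 0.11, 0, 0, 0, 0, -0.81, 0.215, 0.11, 0, 0, 0, 0, -0.81, 0.215, 0.11, 0, 0, 0, 0, -0.81, 0.215, 0.11, 0, 0, 0, 0, 0, 0, 0, 0, 0, 0],
)

```text
t: 5.68
tool_pos: [0.538, 0.1724, 0.3271]
tool_rot: [[0.108, 0.994, -0.0], [0.994, -0.108, -0.001], [-0.001, -0.0, -1.0]]
contact_force: [-0.0, 0.2, -0.0]
finger_gap: -0.0003
finger_force: 0.0
```

>>> move_arm(
  motion=[0, -0.13, 0, 0.6, 0, 0, 0, 0, -0.13, 0, 0.6, 0, 0, 0, 0, -0.13, 0, 0.6, 0, 0, 0, 0, -0.47, 0, 0.26, 0, 0, 0, 0, -0.47, 0, 0.26, 0, 0, 0, 0, -0.4, 0, 0.5, 0, 0, 0, 0, -0.4, 0, 0.5, 0, 0, 0, 0, 0, 0, 0, 0, 0, 0],
)

```text
t: 6.68
tool_pos: [0.5304, 0.1097, 0.2266]
tool_rot: [[0.106, 0.994, -0.002], [0.994, -0.106, -0.002], [-0.002, -0.002, -1.0]]
contact_force: [0.5, -0.2, 0.1]
finger_gap: -0.0003
finger_force: 0.0
```

```bash
python3 -c "
from h import *
plan(barp(.128,.004,0),YAW)"
```

```text
t 6.675 pos [0.53  0.11  0.227] yaw -0.10658253102989246 z [-0.002 -0.002 -1.   ] turn wz 0.003417468970107418 n 0.01898593872281899 shift [-0.483  0.015  2.119] F [ 0.479 -0.18   0.08 ] gap -0.00025503623880686105
```

>>> move_arm(
  motion=[0, -0.15, 0, 0.4, 0, 0, 0, 0, -0.12, 0, 0.4, 0, 0, 0, 0, -0.1, 0, 0.4, 0, 0, 0, 0, -0.05, 0, 0.4, 0, 0, 0, 0, -0.05, 0, 0.3, 0, 0, 0, 0, 0, 0, 0.1, 0, 0, 0],
)

```text
t: 7.42
tool_pos: [0.5293, 0.0982, 0.1668]
tool_rot: [[0.103, 0.995, -0.001], [0.995, -0.103, -0.0], [-0.001, -0.001, -1.0]]
contact_force: [-0.3, -0.3, 1.4]
finger_gap: -0.0
finger_force: 0.6
```

>>> move_arm(
  motion=[0, 0, 0, 0.1, 0, 0, 0, 0, 0, 0, 0.1, 0, 0, 0, 0, 0, 0, 0.05, 0, 0, 0],
)

```text
t: 7.8
tool_pos: [0.53, 0.0983, 0.1602]
tool_rot: [[0.103, 0.995, 0.0], [0.995, -0.103, 0.0], [0.0, 0.0, -1.0]]
contact_force: [0.1, -0.6, 0.9]
finger_gap: -0.0001
finger_force: 0.6
```

```bash
python3 -c "
from h import *
plan([0,0,0]);s=snap('scene','s2.png');i=s['img'][160:280,260:420,::-1]
cv2.imwrite('pics/c4.png',cv2.resize(i,(800,600),interpolation=cv2.INTER_CUBIC))"
```

```text
t 7.8 pos [0.53  0.098 0.16 ] yaw -0.10285564444339655 z [ 0.  0. -1.] turn wz -0.0 n 0.0 shift [ -5.074 -17.237   5.341] F [ 0.141 -0.563  0.947] gap -6.48209814478003e-05
```

View pics/c4.png

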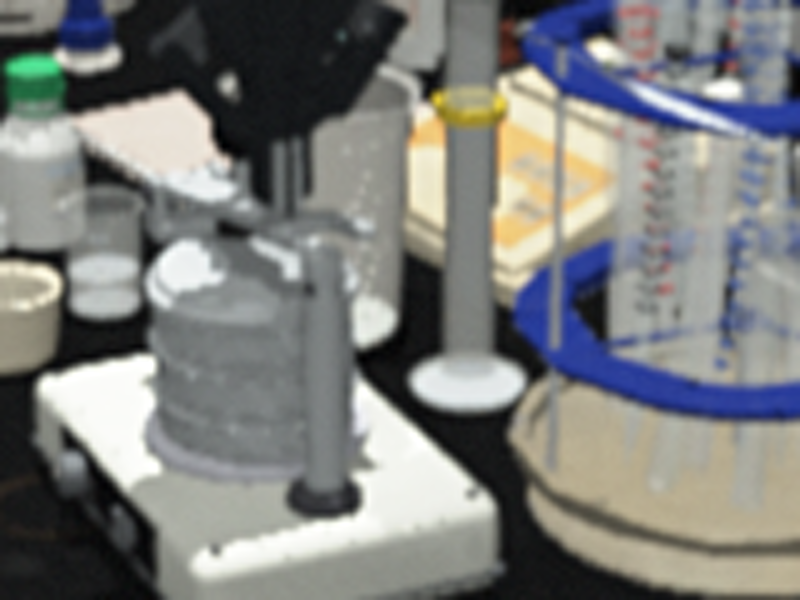

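The fingers are on the bar, but the fork still sits slightly above its seat near (330,225). I'll keep pressing gently until force builds.

>>> move_arm(
  motion=[0, 0, 0, 0.08, 0, 0, 0, 0, 0, 0, 0.08, 0, 0, 0, 0, 0, 0, 0, 0, 0, 0],
)

```text
t: 8.22
tool_pos: [0.5299, 0.0984, 0.1552]
tool_rot: [[0.103, 0.995, -0.0], [0.995, -0.103, 0.0], [0.0, -0.0, -1.0]]
contact_force: [-0.9, 0.0, -0.0]
finger_gap: 0.0
finger_force: 0.0
```

```bash
python3 -c "
from h import *
s=load('s2.png');f=lambda p:(proj(s,p)-[260,160])*5
print('tcp',f([.53,.0983,.1602]),'post',f(W([0,-.085,.187])),'lid c',f(W([0,0,.147])),'hinge',f(barp(0,0,0)),'fork',[f(barp(.19,0,t)) for t in(0,.1,.2,.3)],'knob',f(barp(.085,.038,.0)))
snap('wrist','w4.png');plan([0,0,0])"
```

```text
tcp [276.826 267.158] post [314.708 247.862] lid c [243.64  263.747] hinge [177.452 184.838] fork [array([333.684, 319.031]), array([332.367, 280.397]), array([329.289, 240.291]), array([324.467, 199.253])] knob [241.143 168.596]
t 8.275 pos [0.53  0.099 0.155] yaw -0.10291814408954891 z [-0.  0. -1.] turn wz -0.0 n 0.0 shift [ -5.08  -17.227   5.174] F [0.286 0.074 0.368] gap 0.00023672924039107307
```

View pics/w4.png

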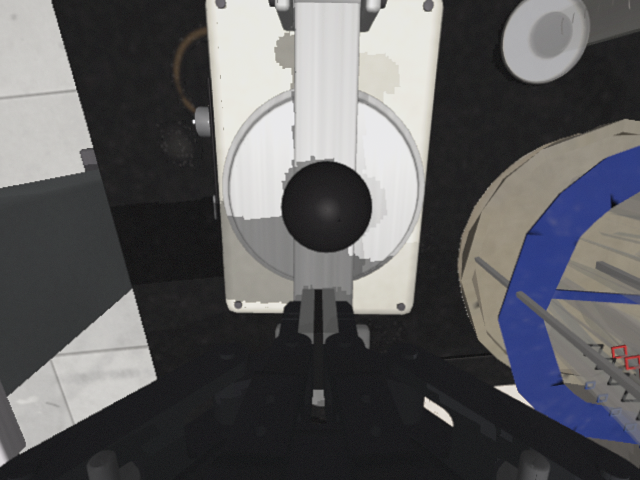

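The wrist view shows the bar under the fingertips, the knob at (326,206) with radius about 45 px, and the housing's right corners at (228,312) and (412,312). I'll compute the bar angle from the knob.

```bash
python3 -c "
from h import *
s=load('w4.png')
o=robot.observe()
print('eye',s['eye'],-s['orientation'][:,2])
for t in(0,.1,.2,.3):
    k=barp(.085,.038,t);d=-(s['orientation'].T@(k-s['eye']))[2]
    print(t,proj(s,k),'r',s['fx']*.015/d,'hinge w',np.linalg.norm(proj(s,barp(.02,.004,t,-.013))-proj(s,barp(.02,.004,t,.013))),proj(s,barp(.02,.004,t,0)),'w',np.linalg.norm(proj(s,barp(.11,.004,t,-.013))-proj(s,barp(.11,.004,t,.013))),proj(s,barp(.11,.004,t,0)))
print('corners',[proj(s,W([x,y,.055])) for x in(-.08,.08) for y in(-.12,.12)],'lid',proj(s,W([-.0525,0,.147])),proj(s,W([.0525,0,.147])),proj(s,W([0,-.0525,.147])))
print('tcp',proj(s,o['tool_pos']),proj(s,o['tool_pos']+np.array([0,0,.02])))
"
```

```text
eye [0.537 0.173 0.329] [-0.031 -0.293 -0.956]
0 [319.334 223.782] r 40.39033421286919 hinge w 64.07190593191221 [320.564  47.351] w 54.172548012232895 [318.647 256.14 ]
0.1 [319.517 218.098] r 43.30477995011253 hinge w 64.96355631655983 [320.608  44.946] w 57.69787129378389 [318.693 262.406]
0.2 [319.746 208.757] r 46.59191815268758 hinge w 65.88229468425284 [320.656  41.952] w 61.78492152870148 [318.768 267.   ]
0.3 [320.029 195.028] r 50.28382882594335 hinge w 66.81986935233097 [320.71   38.374] w 66.52625657126373 [318.878 269.502]
corners [array([221.784, 318.672]), array([195.059, -16.078]), array([413.172, 320.119]), array([445.644, -13.826])] lid [214.167 197.468] [423.825 199.161] [318.176 293.814]
tcp [318.576 278.067] [318.619 295.306]
```

The numbers point to the closed fingers having dropped into the fork slot, with the bar still at about 0.15 to 0.2 rad. I'll lift out and press on the knob top instead; fully down, that top is at z = 0.212.

>>> move_arm(
  motion=[0, 0, 0, -0.8, 0, 0, 0, 0, 0, 0, -0.8, 0, 0, 0, 0, 0, 0, -0.8, 0, 0, 0, 0, 0, 0, -0.8, 0, 0, 0, 0, 0.7, 0.03, 0, 0, 0, 0, 0, 0.7, 0.04, 0, 0, 0, 0, 0, 0, 0, 0.5, 0, 0, 0, 0, 0, 0, 0.3, 0, 0, 0, 0, 0, 0, 0.2, 0, 0, 0, 0, 0, 0, 0.1, 0, 0, 0],
)

```text
t: 9.52
tool_pos: [0.5359, 0.1389, 0.2176]
tool_rot: [[0.104, 0.995, -0.001], [0.995, -0.104, -0.001], [-0.001, -0.001, -1.0]]
contact_force: [-0.3, -0.0, 0.7]
finger_gap: 0.0001
finger_force: 0.0
```

>>> move_arm(
  motion=[0, 0, 0, 0.1, 0, 0, 0, 0, 0, 0, 0.1, 0, 0, 0, 0, 0, 0, 0.0, 0, 0, 0],
)

```text
t: 9.9
tool_pos: [0.5363, 0.1398, 0.2124]
tool_rot: [[0.103, 0.995, -0.0], [0.995, -0.103, 0.0], [0.0, -0.0, -1.0]]
contact_force: [0.2, -0.6, -0.4]
finger_gap: -0.0001
finger_force: 0.0
```

>>> move_arm(
  motion=[0, 0, 0, 0.08, 0, 0, 0, 0, 0, 0, 0.05, 0, 0, 0, 0, 0, 0, 0.0, 0, 0, 0],
)

```text
t: 10.28
tool_pos: [0.5362, 0.1398, 0.2084]
tool_rot: [[0.103, 0.995, -0.0], [0.995, -0.103, -0.0], [-0.0, -0.0, -1.0]]
contact_force: [0.0, -0.7, -0.3]
finger_gap: -0.0001
finger_force: 0.0
```

>>> move_arm(
  motion=[0, 0, 0, 0.1, 0, 0, 0, 0, 0, 0, 0.1, 0, 0, 0],
)

```text
t: 10.52
tool_pos: [0.5363, 0.1399, 0.2023]
tool_rot: [[0.103, 0.995, 0.0], [0.995, -0.103, 0.0], [0.0, 0.0, -1.0]]
contact_force: [-0.1, -0.5, -0.4]
finger_gap: -0.0005
finger_force: 0.0
```

>>> move_arm(
  motion=[0, 0, 0, 0.1, 0, 0, 0, 0, 0, 0, 0.05, 0, 0, 0],
)

```text
t: 10.78
tool_pos: [0.5361, 0.1398, 0.1977]
tool_rot: [[0.103, 0.995, -0.0], [0.995, -0.103, -0.0], [-0.0, -0.0, -1.0]]
contact_force: [-0.2, -0.1, -0.3]
finger_gap: 0.0
finger_force: 0.0
```

>>> move_arm(
  motion=[0, 0, 0, -0.9, 0, 0, 0, 0, 0, 0, -0.9, 0, 0, 0, 0, -0.7, 0, -0.2, 0, 0, 0, 0, -0.9, 0, 0, 0, 0, 0, 0, -0.3, 0, 0, 0, 0, 0, 0, 0, 0, 0, 0],
)

```text
$.motion: bad value
```

```bash
cat > k.py <<'E'
from h import *
import sys
def knob(f,vmax):
    i=cv2.imread('pics/'+f).max(2);m=((i<60)*255).astype(np.uint8);m[vmax:]=0;m=cv2.morphologyEx(m,cv2.MORPH_OPEN,np.ones((9,9)))
    n,l,st,ce=cv2.connectedComponentsWithStats(m)
    for k in range(1,n):
        x,y,w,h,a=st[k]
        if a>1500 and .8<w/h<1.25 and a>.65*w*h: print(f,st[k],ce[k],'r',np.sqrt(a/np.pi))
knob('w4.png',270)
s=snap('wrist','w5.png');plan([0,0,0]);knob('w5.png',275)
for t in(0,.05,.1,.15,.2,.3):
    k=barp(.085,.038,t);d=-(s['orientation'].T@(k-s['eye']))[2];print(t,proj(s,k),'r',s['fx']*.015/d)
print(proj(s,W([0,-.085,.187])))
E
python3 k.py
```

```text
w4.png [ 282  162   89   90 6236] [326.06  206.378] r 44.55311942212485
t 10.825 pos [0.536 0.14  0.198] yaw -0.10295326932664152 z [-0. -0. -1.] turn wz -0.0 n 0.0 shift [ -6.471 -17.296   6.588] F [0.563 0.657 0.688] gap -0.0003795352169448224
0 [315.059 281.175] r 29.094457768866615
0.05 [315.011 280.88 ] r 29.820450441346942
0.1 [314.964 280.092] r 30.57688217007777
0.15 [314.92  278.777] r 31.363577814033487
0.2 [314.878 276.897] r 32.18010758407926
0.3 [314.803 271.29 ] r 33.899405209923856
[314.396 403.506]
```

>>> move_arm(
  motion=[0, 0, 0, -0.9, 0, 0, 0, 0, 0, 0, -0.9, 0, 0, 0, 0, -0.7, 0, -0.5, 0, 0, 0, 0, -0.9, 0, 0, 0, 0, 0, 0, 0, 0, 0, 0, 0, 0],
)

```text
t: 11.45
tool_pos: [0.5306, 0.0879, 0.2672]
tool_rot: [[0.109, 0.994, -0.0], [0.994, -0.109, -0.001], [-0.001, -0.0, -1.0]]
contact_force: [0.2, 1.6, -0.1]
finger_gap: 0.0001
finger_force: 0.0
```

```bash
python3 k.py
```

```text
w4.png [ 282  162   89   90 6236] [326.06  206.378] r 44.55311942212485
t 11.5 pos [0.531 0.09  0.267] yaw -0.10662479597578718 z [-0.001 -0.    -1.   ] turn wz -0.0 n 0.0 shift [ -4.863 -17.273   8.898] F [-0.355  0.292  0.449] gap 3.7982911705504654e-05
w5.png [ 296  127   46   47 1743] [318.551 150.455] r 23.554492811740758
0 [315.679 164.585] r 22.92068146053941
0.05 [315.636 162.076] r 23.368939988988238
0.1 [315.591 159.114] r 23.831020022043994
0.15 [315.547 155.681] r 24.306291605629
0.2 [315.502 151.761] r 24.793972974913483
0.3 [315.412 142.392] r 25.802585113204856
[315.741 278.498]
```

>>> move_arm(
  motion=[0, 0.9, 0, 0.6, 0, 0, 0, 0, 0.86, 0, 0.6, 0, 0, 0, 0, 0, 0, 0.6, 0, 0, 0, 0, 0, 0, 0.5, 0, 0, 0, 0, 0, 0, 0.1, 0, 0, 0, 0, 0, 0, 0.1, 0, 0, 0],
)

```text
t: 12.25
tool_pos: [0.536, 0.1447, 0.1918]
tool_rot: [[0.103, 0.995, -0.002], [0.995, -0.103, -0.0], [-0.0, -0.002, -1.0]]
contact_force: [-2.7, -1.1, 3.1]
finger_gap: -0.0001
finger_force: 1.7
```

>>> move_arm(
  motion=[0, 0, 0, 0.1, 0, 0, 0, 0, 0, 0, 0.1, 0, 0, 0],
)

```text
t: 12.5
tool_pos: [0.5373, 0.1432, 0.1866]
tool_rot: [[0.104, 0.995, 0.001], [0.995, -0.104, -0.001], [-0.0, 0.002, -1.0]]
contact_force: [-0.2, -2.6, 4.1]
finger_gap: -0.0004
finger_force: 2.1
```

>>> move_arm(
  motion=[0, 0, 0, 0.1, 0, 0, 0, 0, 0, 0, 0.1, 0, 0, 0],
)

```text
t: 12.75
tool_pos: [0.5379, 0.1441, 0.1804]
tool_rot: [[0.103, 0.995, 0.002], [0.995, -0.103, -0.0], [0.0, 0.002, -1.0]]
contact_force: [-1.6, -3.6, 16.0]
finger_gap: -0.0004
finger_force: 8.5
```

>>> move_arm(
  motion=[0, 0, 0, 0.08, 0, 0, 0, 0, 0, 0, 0, 0, 0, 0],
)

```text
t: 13.0
tool_pos: [0.538, 0.1442, 0.1802]
tool_rot: [[0.104, 0.995, 0.002], [0.995, -0.104, 0.001], [0.001, 0.001, -1.0]]
contact_force: [-5.3, -4.2, 20.3]
finger_gap: 0.0003
finger_force: 10.4
```

>>> move_arm(
  motion=[0, 0, 0, -0.9, 0, 0, 0, 0, 0, 0, -0.9, 0, 0, 0, 0, -0.8, 0, -0.9, 0, 0, 0, 0, -0.97, -0.1, -0.2, 0, 0, 0, 0.5, 0, 0, 0, 0, 0, 0],
)

```text
t: 13.62
tool_pos: [0.5285, 0.0908, 0.265]
tool_rot: [[0.106, 0.994, 0.001], [0.994, -0.106, 0.001], [0.001, 0.001, -1.0]]
contact_force: [-0.2, 0.4, -0.5]
finger_gap: 0.0171
finger_force: 0.0
```

```bash
sed -i "s/w5.png/w6.png/g" k.py; python3 k.py; python3 -c "
from h import *
print(load('w6.png')['fx'])
i=cv2.imread('pics/w6.png');i5=cv2.imread('pics/w5.png')
for f in('w5.png','w6.png'):
    g=cv2.imread('pics/'+f)
    e=cv2.HoughCircles(cv2.cvtColor(g,6),cv2.HOUGH_GRADIENT,1,200,param1=100,param2=20,minRadius=60,maxRadius=85);print(f,e)"
```

```text
w4.png [ 282  162   89   90 6236] [326.06  206.378] r 44.55311942212485
t 13.675 pos [0.528 0.093 0.265] yaw -0.10419584242902787 z [ 0.001  0.002 -1.   ] turn wz -0.0 n 0.0 shift [ -4.902 -17.198   8.817] F [-0.364 -0.501 -0.336] gap 0.024672339081982773
w6.png [ 301  145   43   43 1528] [321.956 165.632] r 22.05396803500069
0 [319.401 169.424] r 23.026162667795482
0.05 [319.449 166.982] r 23.4784344568978
0.1 [319.5   164.087] r 23.944671735032355
0.15 [319.554 160.722] r 24.424238881835013
0.2 [319.611 156.869] r 24.91634628868586
0.3 [319.735 147.632] r 25.934157984362834
[318.684 283.315]
366.9268508216557
w5.png [[[318.5 152.5  65.5]
  [558.5 229.5  73.4]]]
w6.png [[[321.5 155.5  66.4]
  [544.5 198.5  84.4]]]
```

Knob radius fell from 23.6 to 22.1 px and its row fits θ ≈ 0, and the press met a hard 20 N stop, so the bar is down. The fingertips touch about 30 mm above the reported TCP, so I'll find the worktop by feel. Next is the clip.

```bash
sed -i 's/SH=np.array.*/SH=np.array([.536,.1405,0]);YAW=-.107/' h.py; python3 -c "
from h import *
plan([.408,-.3114,.13],1.766,False)"
```

```text
t 13.675 pos [0.528 0.093 0.265] yaw -0.10419584242902787 z [ 0.001  0.002 -1.   ] turn wz -1.8701958424290277 n 10.389976902383488 shift [  6.55  -12.432   4.484] F [-0.364 -0.501 -0.336] gap 0.024672339081982773
```

>>> move_arm(
  motion=[0.6, 0, 0, 0, 0, 0, -0.187, 0.6, 0, 0, 0, 0, 0, -0.187, 0.6, 0, 0, 0, 0, 0, -0.187, 0.6, 0, 0, 0, 0, 0, -0.187, 0.6, 0, 0, 0, 0, 0, -0.187, 0.6, 0, 0, 0, 0, 0, -0.187, 0.6, 0, 0, 0, 0, 0, -0.187, 0.6, 0, 0, 0, 0, 0, -0.187, 0.6, 0, 0, 0, 0, 0, -0.187, 0.6, 0, 0, 0, 0, 0, -0.187],
)

```text
t: 14.92
tool_pos: [0.5283, 0.0946, 0.2637]
tool_rot: [[-0.979, -0.203, -0.001], [-0.203, 0.979, 0.002], [0.001, 0.002, -1.0]]
contact_force: [-0.7, -0.1, 0.2]
finger_gap: 0.0513
finger_force: 0.0
```

>>> move_arm(
  motion=[0.6, 0.5, -0.95, 0, 0, 0, 0, 0.6, 0.5, -0.95, 0, 0, 0, 0, 0.6, 0.5, -0.95, 0, 0, 0, 0, 0.6, 0.5, -0.95, 0, 0, 0, 0, 0.6, 0.5, -0.95, 0, 0, 0, 0, 0.6, 0.5, -0.95, 0, 0, 0, 0, 0.6, 0.5, -0.95, 0, 0, 0, 0, 0.6, 0.5, -0.95, 0, 0, 0, 0, 0.6, 0.5, -0.95, 0.3, 0, 0, 0, 0.6, 0.5, -0.95, 0.3, 0, 0, 0],
)

```text
t: 16.18
tool_pos: [0.438, -0.2158, 0.2458]
tool_rot: [[-0.98, -0.198, 0.001], [-0.198, 0.98, 0.001], [-0.001, 0.001, -1.0]]
contact_force: [1.3, -0.0, -0.6]
finger_gap: 0.0511
finger_force: 0.0
```

```bash
python3 -c "
from h import *
print(robot.observe()['joint_pos'])
plan([.408,-.3114,.13],1.766,False)"
```

```text
[ 0.13   0.24   0.285  2.092 -0.093  0.822  2.241]
t 16.175 pos [ 0.438 -0.216  0.246] yaw 1.769635756924067 z [ 0.001  0.001 -1.   ] turn wz 0.003635756924067035 n 0.020198649578150197 shift [ 1.598 -2.932  3.859] F [ 1.274 -0.001 -0.565] gap 0.051147503151875745
```

>>> move_arm(
  motion=[0.6, 0.55, -0.97, 0.9, 0, 0, 0, 0.6, 0.55, -0.97, 0.9, 0, 0, 0, 0.6, 0.5, -0.97, 0.9, 0, 0, 0, 0.6, 0, 0, 0.9, 0, 0, 0, 0.6, 0, 0, 0.26, 0, 0, 0, 0.6, 0, 0, 0, 0, 0, 0],
)

```text
t: 16.92
tool_pos: [0.4076, -0.3104, 0.1302]
tool_rot: [[-0.98, -0.197, -0.001], [-0.197, 0.98, 0.001], [0.0, 0.001, -1.0]]
contact_force: [0.5, 0.5, 1.0]
finger_gap: 0.0515
finger_force: 0.0
```

```bash
python3 -c "
from h import *
plan([.408,-.3114,.05],1.766,False)
s=snap('wrist','w7.png');g=s['img'].min(2)
cz=Rz(.195)
O=np.array([.4169,-.3201,0])
for p in[(.083,0,.0025),(.0,0,.0025),(-.0265,.01,.005),(-.007,.01,.005),(.073,.019,.0025)]: print(p,proj(s,O+cz@np.array(p)))
m=(g>140).astype(np.uint8);n,l,st,ce=cv2.connectedComponentsWithStats(m)
for k in range(1,n):
    if st[k][4]>150: print(st[k],ce[k])
"
```

```text
t 16.925 pos [ 0.408 -0.31   0.13 ] yaw 1.7690333126897686 z [-0.001  0.001 -1.   ] turn wz 0.003033312689768586 n 0.016851737165381034 shift [-0.008 -0.036  2.675] F [0.539 0.528 0.969] gap 0.05150422564569986
(0.083, 0, 0.0025) [305.452 315.727]
(0.0, 0, 0.0025) [304.901 228.434]
(-0.0265, 0.01, 0.005) [316.74 198.25]
(-0.007, 0.01, 0.005) [316.664 221.225]
(0.073, 0.019, 0.0025) [326.284 305.941]
[    0     0   640   199 64414] [334.386  76.631]
[465 146  49  26 840] [488.89 158.17]
[   0  149  153  113 1784] [ 73.738 206.497]
[510 158  24  18 322] [521.444 166.618]
[305 230  29  87 945] [315.297 269.374]
[  82  255   82   76 4747] [122.271 293.002]
[183 334  19  22 171] [189.865 340.164]
[457 344  43  17 289] [473.796 351.433]
[ 241  346  151   82 9011] [312.471 387.686]
```

```bash
python3 -c "
from h import *
g=cv2.imread('pics/w7.png').max(2)
for v in range(196,324,6):
    r=g[v,285:350];c=np.where(r>105)[0]+285
    print(v,c.tolist() if len(c)<40 else len(c),r.min(),r.max())
"
```

```text
196 [] 36 57
202 [310, 311, 312, 313, 314, 315, 316, 317, 318, 319, 320, 321, 322, 323, 324, 325, 326, 327] 42 150
208 [306, 307, 308, 309, 310, 311, 326, 327, 328, 329, 330, 331] 43 133
214 [305, 306, 307, 308, 309, 329, 330, 331, 332, 333] 38 127
220 [305, 306, 307, 308, 309, 329, 330, 331, 332, 333, 348, 349] 35 127
226 [305, 306, 307, 308, 309, 329, 330, 331, 332, 333] 36 127
232 [305, 306, 307, 308, 309, 328, 329, 330, 331, 332, 333, 334] 42 225
238 [305, 306, 307, 308, 309, 310, 311, 312, 313, 314, 315, 316, 317, 318, 319, 320, 321, 322, 323, 324, 325, 326, 327, 328, 329, 330, 331, 332] 60 233
244 [305, 306, 307, 308, 309, 310, 313, 314, 315, 316, 317, 318, 319, 320, 321, 322, 323, 324, 325, 326, 327, 328, 329] 58 232
250 [305, 306, 307, 308, 309, 310, 321, 322, 323, 324, 325, 326, 327, 345, 346, 347, 348, 349] 60 231
256 [305, 306, 307, 308, 309, 310, 319, 320, 321, 322, 323, 324, 325, 349] 61 230
262 [305, 306, 307, 308, 309, 310, 317, 318, 319, 320, 321, 322, 323] 67 227
268 [305, 306, 307, 308, 309, 310, 315, 316, 317, 318, 319, 320] 70 224
274 [305, 306, 307, 308, 309, 310, 315, 316, 317, 318, 319, 320, 321, 322, 326, 327] 65 229
280 [305, 306, 307, 308, 309, 310, 311, 319, 320, 321, 322, 323, 324] 62 225
286 [306, 307, 308, 309, 310, 311, 318, 319, 320, 321, 322, 323, 337, 338, 339, 340] 58 224
292 [306, 307, 308, 309, 310, 311, 314, 315, 316, 317, 318, 319, 320] 52 227
298 [306, 307, 308, 309, 310, 311, 318, 319, 320, 321, 322, 323, 324] 51 224
304 [306, 307, 308, 309, 310, 311, 323, 324, 325, 326, 327, 328, 329] 48 224
310 [306, 307, 308, 309, 310, 311] 43 222
316 [307, 308, 309, 310] 47 200
322 [] 51 71
```

>>> move_arm(
  motion=[0.6, 0, 0.06, 0.8, 0, 0, 0, 0.6, 0, 0, 0.8, 0, 0, 0, 0.6, 0, 0, 0.8, 0, 0, 0, 0.6, 0, 0, 0.8, 0, 0, 0, 0.6, 0, 0, 0.4, 0, 0, 0, 0.6, 0, 0, 0.2, 0, 0, 0, 0.6, 0, 0, 0.1, 0, 0, 0],
)

```text
t: 17.85
tool_pos: [0.407, -0.3101, 0.0142]
tool_rot: [[-0.981, -0.195, 0.001], [-0.195, 0.981, -0.001], [-0.001, -0.001, -1.0]]
contact_force: [-0.2, -1.1, 1.1]
finger_gap: 0.0509
finger_force: 0.0
```

>>> move_arm(
  motion=[0.6, 0, 0, 0.15, 0, 0, 0, 0.6, 0, 0, 0, 0, 0, 0],
)

```text
t: 18.1
tool_pos: [0.4065, -0.31, 0.0094]
tool_rot: [[-0.981, -0.195, 0.0], [-0.195, 0.981, -0.0], [-0.0, -0.0, -1.0]]
contact_force: [-0.6, 1.4, 0.2]
finger_gap: 0.0512
finger_force: 0.0
```

Nothing yet; smaller steps to find the worktop.

>>> move_arm(
  motion=[0.6, 0, 0, 0.12, 0, 0, 0, 0.6, 0, 0, 0.1, 0, 0, 0, 0.6, 0, 0, 0, 0, 0, 0],
)

```text
t: 18.48
tool_pos: [0.4062, -0.3098, 0.0025]
tool_rot: [[-0.981, -0.195, -0.0], [-0.195, 0.981, 0.0], [0.0, 0.0, -1.0]]
contact_force: [0.2, -0.6, 0.2]
finger_gap: 0.0515
finger_force: 0.0
```

>>> move_arm(
  motion=[0.6, 0, 0, 0.1, 0, 0, 0, 0.6, 0, 0, 0.1, 0, 0, 0, 0.6, 0, 0, 0, 0, 0, 0],
)

```text
t: 18.85
tool_pos: [0.4062, -0.3098, -0.0036]
tool_rot: [[-0.981, -0.195, -0.0], [-0.195, 0.981, 0.0], [0.0, 0.0, -1.0]]
contact_force: [-0.8, 1.1, -1.5]
finger_gap: 0.0513
finger_force: 0.0
```

>>> move_arm(
  motion=[0.6, 0, 0, 0.1, 0, 0, 0, 0.6, 0, 0, 0.1, 0, 0, 0, 0.6, 0, 0, 0, 0, 0, 0],
)

```text
t: 19.23
tool_pos: [0.4062, -0.3098, -0.0096]
tool_rot: [[-0.981, -0.195, -0.0], [-0.195, 0.981, 0.0], [0.0, 0.0, -1.0]]
contact_force: [0.0, -0.4, 0.4]
finger_gap: 0.0514
finger_force: 0.0
```

>>> move_arm(
  motion=[0.6, 0, 0, 0.12, 0, 0, 0, 0.6, 0, 0, 0.12, 0, 0, 0],
)

```text
t: 19.48
tool_pos: [0.4064, -0.31, -0.0167]
tool_rot: [[-0.981, -0.195, 0.0], [-0.195, 0.981, -0.0], [-0.0, -0.0, -1.0]]
contact_force: [0.2, -0.0, 0.1]
finger_gap: 0.0513
finger_force: 0.0
```

>>> move_arm(
  motion=[0.6, 0, 0, 0.1, 0, 0, 0, 0.6, 0, 0, 0.1, 0, 0, 0],
)

```text
t: 19.73
tool_pos: [0.4064, -0.3099, -0.0227]
tool_rot: [[-0.981, -0.195, -0.0], [-0.195, 0.981, 0.0], [0.0, 0.0, -1.0]]
contact_force: [0.0, 0.3, 0.9]
finger_gap: 0.0514
finger_force: 0.0
```

>>> move_arm(
  motion=[0.6, 0, 0, 0.1, 0, 0, 0, 0.6, 0, 0, 0.1, 0, 0, 0],
)

```text
t: 19.98
tool_pos: [0.4064, -0.3099, -0.0287]
tool_rot: [[-0.981, -0.195, 0.0], [-0.195, 0.981, -0.0], [-0.0, -0.0, -1.0]]
contact_force: [0.2, -0.2, -0.6]
finger_gap: 0.0511
finger_force: 0.0
```

>>> move_arm(
  motion=[0.38, 0, 0, 0, 0, 0, 0, 0.38, 0, 0, 0, 0, 0, 0, 0.38, 0, 0, 0.05, 0, 0, 0, 0.38, 0, 0, 0.05, 0, 0, 0],
)

```text
t: 20.48
tool_pos: [0.4065, -0.3099, -0.0315]
tool_rot: [[-0.981, -0.195, 0.0], [-0.195, 0.981, -0.0], [-0.0, -0.0, -1.0]]
contact_force: [1.0, -0.2, 0.0]
finger_gap: 0.0324
finger_force: 0.0
```

>>> move_arm(
  motion=[0.38, 0, 0, 0.05, 0, 0, 0, 0.38, 0, 0, 0.05, 0, 0, 0],
)

```text
t: 20.72
tool_pos: [0.4065, -0.3099, -0.0319]
tool_rot: [[-0.981, -0.195, 0.001], [-0.195, 0.981, 0.001], [-0.001, 0.0, -1.0]]
contact_force: [-3.6, 3.6, 41.8]
finger_gap: 0.0323
finger_force: 21.0
```

The worktop is at reported z ≈ -0.0317, so fingertip z reads 31.5 mm low everywhere. I'll lift slightly and grip.

>>> move_arm(
  motion=[0.38, 0, 0, -0.15, 0, 0, 0, 0.38, 0, 0, 0, 0, 0, 0, 0, 0, 0, 0, 0, 0, 0, 0, 0, 0, 0, 0, 0, 0, 0, 0, 0, 0, 0, 0, 0, 0, 0, 0, 0, 0, 0, 0],
)

```text
t: 21.48
tool_pos: [0.4065, -0.3099, -0.0299]
tool_rot: [[-0.981, -0.195, 0.0], [-0.195, 0.981, 0.0], [-0.0, 0.0, -1.0]]
contact_force: [-1.2, 0.9, 6.8]
finger_gap: 0.0233
finger_force: 58.6
```

Gripped: gap 23.3 mm, force 59 N. With the clip's underside on the table at TCP z = -0.0299, the leg reaches hole height at TCP z = 0.1376. I'll lift, then work out a tilted wrist view of the post.

>>> move_arm(
  motion=[0, 0, 0, -0.95, 0, 0, 0, 0, 0, 0, -0.95, 0, 0, 0, 0, 0, 0, -0.95, 0, 0, 0, 0, 0, 0, -0.95, 0, 0, 0, 0, 0, 0, -0.95, 0, 0, 0, 0, 0, 0, -0.95, 0, 0, 0, 0, 0, 0, -0.95, 0, 0, 0, 0, 0, 0, 0, 0, 0, 0],
)

```text
t: 22.48
tool_pos: [0.4074, -0.3106, 0.1708]
tool_rot: [[-0.981, -0.195, 0.003], [-0.195, 0.981, -0.002], [-0.003, -0.002, -1.0]]
contact_force: [0.0, -0.7, -1.3]
finger_gap: 0.0227
finger_force: 59.4
```

```bash
cat > v.py <<'E'
from h import *
plan([.4,0,.2])
o=robot.observe()
w=load('w7.png')
R7=np.array([[-.98,-.197,0],[-.197,.98,0],[0,0,-1]]);Rc=R7.T@w['orientation'];tc=R7.T@(w['eye']-[.408,-.310,.130]);print('cam in tool',tc,Rc[:,2])
H=W([0,-.085,.175]);R0=np.array(o['tool_rot'])
for b in(.36,.54,.72):
    R=R0@cv2.Rodrigues(np.array([0,-b,0.]))[0]
    d=ray({**w,'orientation':R@Rc},320,185)
    for L in(.16,.2):
        d1=d/np.linalg.norm(d);eye=H-L*d1;tcp=eye-R@tc;tip=tcp+R@[-.0923,-.01,0]
        print(b,L,'tcp',tcp,'tip',tip,'eye',eye,'shift',R0.T@(tcp-o['tool_pos'])/.03)
for f in('scene0.png','s2.png'):
    g=cv2.imread('pics/'+f).mean(2).astype(int)
    for v in range(206,226,2): print(v,g[v,314:336])
E
python3 v.py
```

```text
t 22.475 pos [ 0.407 -0.311  0.171] yaw 1.767146379631819 z [ 0.003 -0.002 -1.   ] turn wz -0.0 n 0.0 shift [-1.777 10.204 -0.975] F [ 0.036 -0.687 -1.33 ] gap 0.022700373267636544
cam in tool [ 0.076 -0.001 -0.174] [ 0.293 -0.001 -0.956]
0.36 0.16 tcp [0.58  0.066 0.179] tip [0.667 0.074 0.211] eye [0.45  0.04  0.314] shift [-8.099 11.204 -0.272]
0.36 0.2 tcp [0.561 0.062 0.214] tip [0.647 0.07  0.246] eye [0.431 0.036 0.349] shift [-7.447 11.195 -1.435]
0.54 0.16 tcp [0.579 0.066 0.188] tip [0.658 0.072 0.236] eye [0.427 0.035 0.298] shift [-8.048 11.204 -0.593]
0.54 0.2 tcp [0.554 0.061 0.219] tip [0.633 0.067 0.267] eye [0.402 0.03  0.329] shift [-7.199 11.195 -1.621]
0.72 0.16 tcp [0.575 0.066 0.198] tip [0.645 0.069 0.259] eye [0.407 0.031 0.278] shift [-7.941 11.204 -0.901]
0.72 0.2 tcp [0.545 0.059 0.223] tip [0.615 0.063 0.284] eye [0.377 0.025 0.303] shift [-6.921 11.195 -1.76 ]
206 [189 185 189 186 182 182 178 159 147 146 143 142 143 143 146 142 146 141
 139 140 140 140]
208 [210 210 211 214 213 213 214 217 228 223 212 203 186 161 145 144 145 149
 161 159 145 137]
210 [212
[... 1001 characters left out ...]
8 132 147 150 155
 155 150 152 151]
212 [120 144 192 218 222 201 142 119 130 134 131 127 121 118 139 170 165 163
 148 142 148 147]
214 [101 104 152 213 224 203 143 112 120 129 128 124 121 115 130 171 189 170
 150 156 169 149]
216 [ 99  99 107 122 125 121 108  87  97 118 125 123 116 105 126 185 218 188
 162 163 149 140]
218 [124 116 104 102 103 102  89  68  72 108 128 126 116 100 112 140 148 157
 176 170 148 143]
220 [144 140 126 122 128 122 111 110 116 125 131 128 121 113 101 109 151 207
 220 220 215 211]
222 [146 134 129 126 125 119 108 112 121 127 128 127 124 114 101 109 168 223
 223 221 229 226]
224 [132 126 126 124 123 113 105 111 119 125 127 126 122 115 100  99 158 221
 228 224 226 226]
```

>>> move_arm(
  motion=[0, 0, 0.95, -0.35, 0, 0, 0, 0, 0, 0.95, -0.35, 0, 0, 0, 0, -0.7, 0.95, -0.35, 0, 0, 0, 0, -0.7, 0.95, -0.35, 0, 0, 0, 0, -0.7, 0.95, -0.2, 0, 0, 0, 0, -0.7, 0.95, 0, 0, 0, 0, 0, -0.7, 0.95, 0, 0, 0, 0, 0, -0.7, 0.95, 0, 0, 0, 0, 0, -0.7, 0.95, 0, 0, 0, 0, 0, -0.7, 0.95, 0, 0, 0, 0],
)

```text
t: 23.72
tool_pos: [0.5148, 0.0035, 0.2157]
tool_rot: [[-0.981, -0.195, -0.003], [-0.195, 0.981, -0.0], [0.003, 0.0, -1.0]]
contact_force: [-0.7, -0.3, -0.2]
finger_gap: 0.0231
finger_force: 59.4
```

>>> move_arm(
  motion=[0, -0.7, 0.85, 0, 0, 0, 0, 0, -0.9, 0.85, 0, 0, 0, 0, 0, 0, 0, 0, 0, -0.18, 0, 0, 0, 0, 0, 0, -0.18, 0, 0, 0, 0, 0, 0, -0.18, 0, 0, 0, 0, 0, 0, 0, 0],
)

```text
t: 24.48
tool_pos: [0.5497, 0.0772, 0.2163]
tool_rot: [[-0.899, -0.217, 0.381], [-0.183, 0.975, 0.123], [-0.398, 0.041, -0.916]]
contact_force: [-0.8, -0.0, -1.0]
finger_gap: 0.0228
finger_force: 59.4
```

```bash
python3 -c "
from h import *
plan(W([0,-.085,.2]))
s=snap('wrist','w8.png');print(proj(s,W([0,-.085,.187])),proj(s,W([0,-.085,.17])),proj(s,barp(.085,.038,0)))
u,v=[int(x) for x in proj(s,W([0,-.085,.175]))]
i=cv2.imread('pics/w8.png');x0=max(0,min(540,u-50));y0=max(0,v-50)
print('crop',x0,y0)
c=cv2.resize(i[y0:y0+100,x0:x0+100],(500,500),interpolation=cv2.INTER_CUBIC);f=cv2.resize(i,(300,225));c2=np.zeros((500,800,3),np.uint8);c2[:,:500]=c;c2[:225,500:]=f
t=robot.snapshot('scene')['img'][185:245,295:355,::-1];c2[225:,500:775]=cv2.resize(t,(275,275),interpolation=cv2.INTER_CUBIC)
cv2.imwrite('pics/last.png',c2)"
```

```text
t 24.475 pos [0.55  0.077 0.216] yaw 1.7893412784158391 z [ 0.381  0.123 -0.916] turn wz -0.0 n 0.0 shift [ 0.893 -0.527  0.543] F [-0.8   -0.044 -0.979] gap 0.022780577768813173
[286.245 205.508] [287.005 187.909] [432.822 252.451]
crop 236 142
```

View pics/last.png

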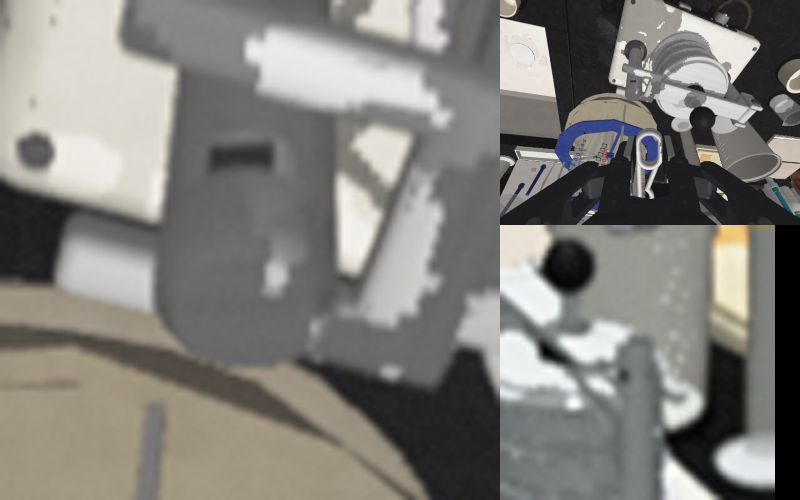

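The view shows the post with its fork round it, so the bar is down. The dark hole is at crop (242,157), i.e. pixel (284.4,173.4), and the post edges at that height are at crop columns 171 and 337. I'll compute the swivel from this.

```bash
python3 -c "
from h import *
s=load('w8.png');e=s['eye']
for SHx in (0,):
  for phi in np.radians([-10,0,10,20,30,40]):
    for zb in(0,.031):
        s2={**s,'eye':e+[0,0,zb]}
        P=W([0,-.085,.17]);a=YAW+phi
        print(round(np.degrees(phi)),zb,proj(s2,P-.01*np.array([np.cos(a),np.sin(a),0])),'axis',proj(s2,P),'top',proj(s2,P+[0,0,.017]))
d=W([0,-.085,.17])-e;print(e,np.degrees(np.arctan2(d[1],d[0])-YAW),'axis px dir')
"
```

```text
-10 0 [294.947 174.022] axis [287.005 187.909] top [286.245 205.508]
-10 0.031 [295.304 147.781] axis [288.168 160.894] top [287.562 174.985]
0 0 [291.955 172.953] axis [287.005 187.909] top [286.245 205.508]
0 0.031 [292.627 146.763] axis [288.168 160.894] top [287.562 174.985]
10 0 [288.796 172.348] axis [287.005 187.909] top [286.245 205.508]
10 0.031 [289.801 146.183] axis [288.168 160.894] top [287.562 174.985]
20 0 [285.573 172.23 ] axis [287.005 187.909] top [286.245 205.508]
20 0.031 [286.917 146.062] axis [288.168 160.894] top [287.562 174.985]
30 0 [282.393 172.604] axis [287.005 187.909] top [286.245 205.508]
30 0.031 [284.072 146.404] axis [288.168 160.894] top [287.562 174.985]
40 0 [279.364 173.456] axis [287.005 187.909] top [286.245 205.508]
40 0.031 [281.359 147.199] axis [288.168 160.894] top [287.562 174.985]
[0.415 0.042 0.346] 13.46719259115936 axis px dir
```

```bash
cat >> h.py <<'E'
from scipy.spatial.transform import Rotation as Ro
PH=np.array([.5269,.056,.17])
def clip(ahead,yaw,z=.1376,lat=0.,P=PH,show=True):
    """tool target with clip tip 'ahead' m before the post axis, clip yaw in world; lat along clip y"""
    o=robot.observe();R=np.array(o['tool_rot']);c=np.array([np.cos(yaw),np.sin(yaw),0]);y=np.array([-c[1],c[0],0])
    p=P-(.0923+ahead)*c+(.010+lat)*y;p[2]=z
    Rt=np.array([-c,y,[0,0,-1]]).T
    print('t',o['t'],'pos',o['tool_pos'],'target',p,'rotvec',Ro.from_matrix(R.T@Rt).as_rotvec(),'shift after turn',Rt.T@(p-o['tool_pos'])/.03,'now',R.T@(p-o['tool_pos'])/.03,'F',o['contact_force'],'T',o['ft_torque'],'gap',o['finger_gap'])
    q=np.array(o['tool_pos'])+R@[-.0923,-.010,0]-P;print('tip rel post: along',q@c,'lat',q@y,'legz',o['tool_pos'][2]+.0324)
E
python3 -c "
from h import *
clip(.02,.312,.19)"
```

```text
t 24.575 pos [0.553 0.078 0.218] target [0.417 0.031 0.19 ] rotvec [ 0.02   0.415 -0.099] shift after turn [ 4.786 -0.087  0.932] now [ 4.722 -0.563 -1.08 ] F [0.476 0.511 0.768] T [-0.131  0.449  0.002] gap 0.02303149263354367
tip rel post: along 0.11437209604169182 lat -0.006555851571640514 legz 0.2503671421533328
```

>>> move_arm(
  motion=[0, 0, 0, 0, 0.007, 0.138, -0.033, 0, 0, 0, 0, 0.007, 0.138, -0.033, 0, 0, 0, 0, 0.006, 0.139, -0.033, 0, 0.8, 0, 0, 0, 0, 0, 0, 0.8, 0, 0, 0, 0, 0, 0, 0.8, 0, 0.1, 0, 0, 0, 0, 0.8, 0, 0.2, 0, 0, 0, 0, 0.8, 0, 0.2, 0, 0, 0, 0, 0.8, 0, 0.2, 0, 0, 0, 0, 0, 0, 0, 0, 0, 0],
)

```text
t: 25.82
tool_pos: [0.4146, 0.0326, 0.1969]
tool_rot: [[-0.952, -0.306, -0.0], [-0.306, 0.952, -0.001], [0.0, -0.001, -1.0]]
contact_force: [1.2, 0.3, -1.0]
finger_gap: 0.0231
finger_force: 59.4
```

```bash
python3 -c "
from h import *
clip(.02,.312,.1376);print(robot.observe()['joint_pos'])"
```

```text
t 25.825 pos [0.415 0.033 0.197] target [0.417 0.031 0.138] rotvec [-0.001 -0.    -0.001] shift after turn [-0.06  -0.072  1.978] now [-0.061 -0.07   1.978] F [ 1.249  0.291 -1.015] T [-0.008 -0.005  0.008] gap 0.02314997074188044
tip rel post: along -0.02180946132045259 lat 0.002085863825608829 legz 0.22934915705130104
[-0.54   0.222  0.417  2.288 -0.145  0.656  1.865]
```

>>> move_arm(
  motion=[0, 0, -0.07, 0.66, 0, 0, 0, 0, 0, 0, 0.66, 0, 0, 0, 0, 0, 0, 0.66, 0, 0, 0, 0, 0, 0, 0, 0, 0, 0, 0, 0, 0, 0, 0, 0, 0],
)

```text
t: 26.45
tool_pos: [0.418, 0.0317, 0.1384]
tool_rot: [[-0.952, -0.307, 0.004], [-0.307, 0.952, 0.001], [-0.004, -0.0, -1.0]]
contact_force: [-0.5, 0.1, -0.5]
finger_gap: 0.023
finger_force: 59.4
```

```bash
python3 -c "
from h import *
clip(.012,.312,.1376);print(robot.observe()['joint_pos'])
s=snap('wrist','w9.png')
snap('scene','s9.png')"
```

```text
t 26.45 pos [0.418 0.032 0.138] target [0.425 0.034 0.138] rotvec [-0.     0.004  0.   ] shift after turn [-0.227 -0.011  0.027] now [-0.227 -0.011  0.028] F [-0.474  0.107 -0.544] T [ 0.001  0.028 -0.001] gap 0.022955055273394614
tip rel post: along -0.018807160190744854 lat 0.0003451286396972243 legz 0.1708012784537304
[-0.471  0.335  0.36   2.34  -0.247  0.495  1.971]
```

Aligned, with the tip 19 mm before the axis. I'll feel forward in small steps.

>>> move_arm(
  motion=[0, -0.1, -0.01, 0.015, 0, 0.004, 0, 0, -0.1, 0, 0.01, 0, 0, 0, 0, -0.05, 0, 0, 0, 0, 0],
)

```text
t: 26.92
tool_pos: [0.4239, 0.0338, 0.1373]
tool_rot: [[-0.952, -0.307, -0.002], [-0.307, 0.952, -0.0], [0.001, 0.0, -1.0]]
contact_force: [-1.0, 0.6, -0.5]
finger_gap: 0.0228
finger_force: 59.4
```

>>> move_arm(
  motion=[0, -0.05, 0, 0, 0, 0, 0, 0, -0.03, 0, 0, 0, 0, 0],
)

```text
t: 27.18
tool_pos: [0.4257, 0.0344, 0.1371]
tool_rot: [[-0.952, -0.307, -0.002], [-0.307, 0.952, -0.0], [0.002, 0.001, -1.0]]
contact_force: [0.0, -0.2, 0.4]
finger_gap: 0.0229
finger_force: 59.4
```

>>> move_arm(
  motion=[0, -0.03, 0, 0, 0, 0, 0, 0, -0.03, 0, 0, 0, 0, 0],
)

```text
t: 27.42
tool_pos: [0.4274, 0.0349, 0.1371]
tool_rot: [[-0.952, -0.307, -0.002], [-0.307, 0.952, -0.0], [0.002, 0.001, -1.0]]
contact_force: [0.6, 0.9, -0.4]
finger_gap: 0.0229
finger_force: 59.4
```

```bash
python3 -c "
from h import *
clip(.012,.312,.1376)"
```

```text
t 27.425 pos [0.427 0.035 0.137] target [0.425 0.034 0.138] rotvec [ 0.001 -0.002 -0.   ] shift after turn [ 0.103 -0.016 -0.017] now [ 0.103 -0.016 -0.017] F [ 0.596  0.862 -0.374] T [-0.011  0.029  0.009] gap 0.022943378971920954
tip rel post: along -0.008916132812399025 lat 0.0004796865465256447 legz 0.1694916430018446
```

>>> move_arm(
  motion=[0, -0.04, 0, -0.015, 0, -0.002, 0, 0, -0.04, 0, 0, 0, 0, 0],
)

```text
t: 27.68
tool_pos: [0.4297, 0.0356, 0.1376]
tool_rot: [[-0.952, -0.307, -0.0], [-0.307, 0.952, 0.0], [0.0, 0.001, -1.0]]
contact_force: [-0.1, -0.3, -0.3]
finger_gap: 0.0229
finger_force: 59.4
```

>>> move_arm(
  motion=[0, -0.04, 0, 0, 0, 0, 0, 0, -0.04, 0, 0, 0, 0, 0],
)

```text
t: 27.92
tool_pos: [0.432, 0.0363, 0.1375]
tool_rot: [[-0.952, -0.307, -0.0], [-0.307, 0.952, 0.0], [0.0, 0.0, -1.0]]
contact_force: [0.0, -0.5, -0.1]
finger_gap: 0.0229
finger_force: 59.4
```

>>> move_arm(
  motion=[0, -0.03, 0, 0, 0, 0, 0, 0, -0.03, 0, 0, 0, 0, 0],
)

```text
t: 28.18
tool_pos: [0.4336, 0.0368, 0.1375]
tool_rot: [[-0.952, -0.307, -0.0], [-0.307, 0.952, 0.0], [0.0, 0.0, -1.0]]
contact_force: [-0.3, 0.4, -0.7]
finger_gap: 0.0227
finger_force: 59.4
```

It is past the surface with no force, so the leg is entering the hole.

>>> move_arm(
  motion=[0, -0.05, 0, 0, 0, 0, 0, 0, -0.05, 0, 0, 0, 0, 0, 0, -0.05, 0, 0, 0, 0, 0],
)

```text
t: 28.55
tool_pos: [0.438, 0.0382, 0.1375]
tool_rot: [[-0.952, -0.307, -0.0], [-0.307, 0.952, 0.0], [0.0, 0.0, -1.0]]
contact_force: [-0.9, -1.2, -0.8]
finger_gap: 0.0226
finger_force: 59.4
```

>>> move_arm(
  motion=[0, -0.05, 0, 0, 0, 0, 0, 0, -0.05, 0, 0, 0, 0, 0, 0, -0.05, 0, 0, 0, 0, 0],
)

```text
t: 28.92
tool_pos: [0.4422, 0.0395, 0.1375]
tool_rot: [[-0.952, -0.306, -0.0], [-0.306, 0.952, 0.0], [0.0, 0.0, -1.0]]
contact_force: [-0.3, -1.2, -1.2]
finger_gap: 0.0231
finger_force: 59.4
```

>>> move_arm(
  motion=[0, -0.05, 0, 0, 0, 0, 0, 0, -0.05, 0, 0, 0, 0, 0, 0, -0.05, 0, 0, 0, 0, 0],
)

```text
t: 29.3
tool_pos: [0.4466, 0.0409, 0.1375]
tool_rot: [[-0.952, -0.306, -0.0], [-0.306, 0.952, 0.0], [0.0, 0.0, -1.0]]
contact_force: [-1.3, -3.4, 0.6]
finger_gap: 0.0228
finger_force: 59.4
```

```bash
python3 -c "
from h import *
clip(-.03,.312,.1376)"
```

```text
t 29.3 pos [0.447 0.041 0.138] target [0.465 0.046 0.138] rotvec [ 0. -0. -0.] shift after turn [-0.627 -0.008 -0.002] now [-0.627 -0.008 -0.002] F [-1.319 -3.445  0.552] T [-0.598  0.041 -0.245] gap 0.02277516030037153
tip rel post: along 0.011181280295867438 lat 0.00020782364902964008 legz 0.16993980852707202
```

>>> move_arm(
  motion=[0, -0.04, -0.015, 0, 0, 0, 0, 0, -0.04, -0.005, 0, 0, 0, 0, 0, -0.04, 0, 0, 0, 0, 0],
)

```text
t: 29.68
tool_pos: [0.4502, 0.0419, 0.1376]
tool_rot: [[-0.952, -0.307, -0.0], [-0.307, 0.952, 0.001], [0.0, 0.001, -1.0]]
contact_force: [0.1, -1.7, -0.8]
finger_gap: 0.0233
finger_force: 59.4
```

>>> move_arm(
  motion=[0, -0.04, 0, 0, 0, 0, 0, 0, -0.04, 0, 0, 0, 0, 0, 0, -0.04, 0, 0, 0, 0, 0],
)

```text
t: 30.05
tool_pos: [0.4519, 0.0426, 0.1372]
tool_rot: [[-0.952, -0.307, -0.003], [-0.307, 0.952, 0.0], [0.003, 0.001, -1.0]]
contact_force: [-3.8, -2.0, -0.4]
finger_gap: 0.0229
finger_force: 59.4
```

>>> move_arm(
  motion=[0, -0.04, 0, 0, 0, 0, 0, 0, -0.04, 0, 0, 0, 0, 0],
)

```text
t: 30.3
tool_pos: [0.4532, 0.0431, 0.137]
tool_rot: [[-0.952, -0.307, -0.005], [-0.307, 0.952, 0.0], [0.005, 0.002, -1.0]]
contact_force: [-4.6, -2.3, -0.1]
finger_gap: 0.0225
finger_force: 59.4
```

>>> move_arm(
  motion=[0, -0.04, 0, 0, 0, 0, 0, 0, -0.04, 0, 0, 0, 0, 0],
)

```text
t: 30.55
tool_pos: [0.4537, 0.0434, 0.1366]
tool_rot: [[-0.952, -0.306, -0.009], [-0.306, 0.952, -0.0], [0.008, 0.002, -1.0]]
contact_force: [-7.5, -4.4, 0.8]
finger_gap: 0.0231
finger_force: 59.5
```

```bash
python3 -c "
from h import *
clip(-.035,.312,.1376)"
```

```text
t 30.55 pos [0.454 0.043 0.137] target [0.469 0.048 0.138] rotvec [ 0.002 -0.008 -0.001] shift after turn [-0.541 -0.014 -0.033] now [-0.541 -0.014 -0.037] F [-7.47  -4.427  0.784] T [-0.801  1.372 -0.21 ] gap 0.023077517071617763
tip rel post: along 0.018765628012022705 lat 0.00037789113915965113 legz 0.16902195145033277
```

>>> move_arm(
  motion=[0, -0.04, 0, -0.01, 0, -0.003, 0, 0, -0.04, 0, 0, 0, 0, 0],
)

```text
t: 30.8
tool_pos: [0.4557, 0.0441, 0.1368]
tool_rot: [[-0.952, -0.306, -0.006], [-0.306, 0.952, 0.001], [0.006, 0.002, -1.0]]
contact_force: [-6.3, -3.8, 0.6]
finger_gap: 0.0229
finger_force: 59.5
```

>>> move_arm(
  motion=[0, -0.04, 0, -0.01, 0, -0.003, 0, 0, -0.04, 0, 0, 0, 0, 0],
)

```text
t: 31.05
tool_pos: [0.4617, 0.0457, 0.1378]
tool_rot: [[-0.952, -0.307, 0.004], [-0.307, 0.952, 0.002], [-0.004, 0.001, -1.0]]
contact_force: [-1.3, -1.8, -1.7]
finger_gap: 0.023
finger_force: 59.3
```

It has ridden over the post. Going on to home.

>>> move_arm(
  motion=[0, -0.05, 0, 0, 0, 0.004, 0, 0, -0.05, 0, 0, 0, 0, 0],
)

```text
t: 31.3
tool_pos: [0.4676, 0.0473, 0.1386]
tool_rot: [[-0.951, -0.308, 0.005], [-0.308, 0.951, 0.002], [-0.005, -0.0, -1.0]]
contact_force: [-0.0, -0.2, -1.5]
finger_gap: 0.023
finger_force: 59.3
```

```bash
python3 -c "
from h import *
clip(-.035,.312,.1376)"
```

```text
t 31.3 pos [0.468 0.047 0.139] target [0.469 0.048 0.138] rotvec [-0.     0.005  0.001] shift after turn [-0.059  0.003  0.034] now [-0.059  0.003  0.034] F [-0.008 -0.187 -1.53 ] T [-0.16   0.079 -0.063] gap 0.022952954017990034
tip rel post: along 0.033230476204484626 lat 7.760344720733978e-06 legz 0.17102500196127246
```

>>> move_arm(
  motion=[0, -0.06, 0, 0.03, 0, 0.004, 0, 0, 0, 0, 0, 0, 0, 0],
)

```text
t: 31.55
tool_pos: [0.4685, 0.0475, 0.1375]
tool_rot: [[-0.952, -0.307, -0.0], [-0.307, 0.952, 0.0], [0.0, 0.0, -1.0]]
contact_force: [-0.4, -0.4, -1.2]
finger_gap: 0.0228
finger_force: 59.4
```

>>> move_arm(
  motion=[0, -0.06, 0, 0, 0, 0, 0, 0, 0, 0, 0, 0, 0, 0],
)

```text
t: 31.8
tool_pos: [0.4692, 0.0478, 0.1373]
tool_rot: [[-0.952, -0.307, -0.002], [-0.307, 0.952, -0.0], [0.002, 0.0, -1.0]]
contact_force: [0.3, 0.3, -1.3]
finger_gap: 0.0228
finger_force: 59.4
```

>>> move_arm(
  motion=[0, -0.05, 0, 0, 0, 0, 0, 0, 0, 0, 0, 0, 0, 0],
)

```text
t: 32.05
tool_pos: [0.4695, 0.048, 0.1371]
tool_rot: [[-0.952, -0.307, -0.004], [-0.307, 0.952, -0.0], [0.004, 0.001, -1.0]]
contact_force: [-1.4, -0.3, 0.2]
finger_gap: 0.0232
finger_force: 59.4
```

```bash
python3 -c "
from h import *
clip(-.035,.312,.1376)"
```

```text
t 32.05 pos [0.469 0.048 0.137] target [0.469 0.048 0.138] rotvec [ 0.001 -0.004 -0.   ] shift after turn [ 0.006  0.    -0.018] now [ 0.006  0.    -0.018] F [-1.435 -0.33   0.15 ] T [-0.231  0.318 -0.068] gap 0.023151768472330952
tip rel post: along 0.03517394991962427 lat -1.884881527559515e-05 legz 0.16947128471012807
```

It's home, with the tip 35.2 mm past the axis and light resistance starting. I'll relieve the push, release and rise.

>>> move_arm(
  motion=[0, 0.05, 0, -0.01, 0, 0, 0, 0, 0, 0, 0, 0, 0, 0, 0.5, 0, 0, 0, 0, 0, 0, 0.5, 0, 0, 0, 0, 0, 0, 0.5, 0, 0, 0, 0, 0, 0, 0.5, 0, 0, 0, 0, 0, 0, 0.5, 0, 0, 0, 0, 0, 0],
)

```text
t: 32.92
tool_pos: [0.469, 0.0477, 0.1376]
tool_rot: [[-0.952, -0.307, -0.002], [-0.307, 0.952, -0.0], [0.002, 0.001, -1.0]]
contact_force: [0.7, -0.1, -0.5]
finger_gap: 0.0425
finger_force: 0.0
```

```bash
python3 -c "
from h import *
clip(-.035,.312,.1376)"
```

```text
t 32.925 pos [0.469 0.048 0.138] target [0.469 0.048 0.138] rotvec [ 0.001 -0.002 -0.   ] shift after turn [-0.013  0.004 -0.001] now [-0.013  0.004 -0.001] F [ 0.74  -0.078 -0.462] T [ 0.011 -0.044  0.028] gap 0.042524132546432745
tip rel post: along 0.03462382374056172 lat -0.0001164467700419201 legz 0.16996624567711327
```

>>> move_arm(
  motion=[0.5, 0, 0, -0.3, 0, 0, 0, 0.5, 0, 0, -0.5, 0, 0, 0, 0.5, 0, 0, -0.8, 0, 0, 0, 0.5, 0, 0, -0.9, 0, 0, 0, 0.5, 0.5, 0, -0.9, 0, 0, 0, 0.5, 0.5, 0, 0, 0, 0, 0, 0.5, 0, 0, 0, 0, 0, 0],
)

```text
t: 33.8
tool_pos: [0.4389, 0.0381, 0.2396]
tool_rot: [[-0.952, -0.306, -0.003], [-0.306, 0.952, 0.0], [0.003, 0.001, -1.0]]
contact_force: [0.6, 0.7, 0.3]
finger_gap: 0.0428
finger_force: 0.0
```

```bash
python3 -c "
from h import *
plan(PH);s=snap('wrist','w10.png');a=.312
f=lambda x,y,z:proj(s,PH+Rz(a)@np.array([x-.048,y,z]))
print('pred coil end',f(-.0265,.01,0),'origin',f(0,0,0),'coil L/R',f(-.007,-.0025,0.005),f(-.007,.0225,.005))
g=s['img'].max(2)
u0,v0=f(-.007,.01,0.005).astype(int)
for v in range(v0-28,v0+50,6):
    r=g[v,u0-35:u0+35];print(v,u0-35,''.join('#' if x>150 else '.' for x in r))
"
```

```text
t 33.8 pos [0.439 0.038 0.24 ] yaw 1.8822694863612186 z [-0.003  0.    -1.   ] turn wz -0.0 n 0.0 shift [-2.976 -0.331  2.32 ] F [0.583 0.714 0.305] gap 0.04282271928511809
pred coil end [318.281 260.903] origin [304.496 295.172] coil L/R [300.627 289.231] [335.922 289.23 ]
261 283 ...############......#......##########################################
267 283 #####################..###############################################
273 283 ###################..######.......############..######################
279 283 ###########..........######.............#####...#################.....
285 283 ###..##..............######.................##..##########......#####.
291 283 #####................######.....................#####....##...........
297 283 #########...........########..................######..................
303 283 ##############......############################......................
309 283 ##############......#####..........###############....................
315 283 ##########..........#####..........###############....................
321 283 #########################...........##############....................
327 283 ############..###################.######..............................
333 283 ###########.........#####....#..########################..............
```

The clip's coil is where predicted, at u 304 to 335 with the loop closing at v ≈ 303, and the arm is clear. Handing in.

```bash
python3 -c "
from h import *
print(robot.job_done())"
```

```text
the job is handed in; nothing more can be done
None
```

The bar is pressed fully down and the R-clip is through the post's cross-hole, snapped round the post and released. I handed the job in at about 34 s. No verdict came back, so the result rests on my force and camera readings: a hard stop at about 20 N when I pressed the bar, and a snap-over at about 9 N on the clip.

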